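# Rotate three vial blocks between hotplates

## Robot

A 6-joint arm with a two-finger parallel gripper is mounted at the origin on the work surface. World frame = base frame: x ahead of the robot, y to its left, z up, the work surface at z = 0. Lengths are in m, angles in rad, forces in N, time in s.
With the tool pointing down it reaches from about 0.35 to 0.775 m from the base axis. Payload 5.5 kg.
Tool frame: the origin (TCP) lies at the very end of the fingers, on their centre line; the grasp point (between the pads) lies 19 mm behind it; z points along the fingers, y is the direction in which the jaws open and shut (so a half turn about z gives the same grasp; the last joint's range is limited). The gripper opens to 85 mm and grips with 20 to 120 N. Pads are 22 mm wide; open, the fingers measure 114 mm over their backs; the gripper's body (76 mm by 85 mm) begins 54 mm behind the grasp point. The pads swing forward as they close: fully open they stand 13 mm farther back than shut.
Start: joints at [-1.273, 0.313, 0.046, 1.304, 0, 1.431], TCP at [0.244, -0.521, 0.193] pointing down, gripper open.
Joint ranges: [-2.76, 2.76], [-0.86, 1.69], [-1.03, 1.26], [-2.2, 2.34], [-1.47, 1.5], [-3.14, 3.14]. Speed limits (rad/s): [2.57, 2.57, 3.14, 3.14, 3.14, 3.14].

## Interface

Orientations are given as a unit quaternion [w, x, y, z].
In Python, from workcell import get_state, imaging, env, spotter gives the robot as it stands.
- The arm moves only by the tool play_rows, never from a script. Its argument "moves" is a list of rows, each an object with "claw": the finger opening in cm, from 0 to 8.54; "delta_pos": the shift along the tool's x, y, z in cm, a list of three; "twist": the turn about the tool's z in degrees. A call has 1 to 12 rows; each row is the pose to reach, as a shift and turn from the pose commanded when the call began, along the tool's axes at that moment; what a row does not reach only later rows make up. A row lasts 1/8 s, in which the tool goes at most 62.5 mm and 10.7 degrees, less where a joint would pass 70% of its speed; a pose out of reach is approached as far as the arm can. A call with a gripper value outside its range is refused whole. The fingers move at their own pace and stop on an object; "force" is the grip in N (left out, the last holds). Time passes only in rows, so rows that repeat a pose let the fingers close. It gives the time, the measured TCP pose, the force and the opening at its end, in the units of the state.
- get_state(): the state, without advancing time (a new reading comes with each control period).
- imaging.read_camera(name): name is "scene" or "top" or "wrist"; returns the picture (400x640x3 uint8, red, green, blue); there is no depth.
- imaging.camera_info(name): a dict with "fx", "fy", "cx", "cy" (pixels), "world_to_cam" (4x4, takes a point from world to camera coordinates). Camera axes: x right, y down, z forward; pixel columns grow to the right and rows downward; lengths in m; the calibration is good to about 2 mm. The wrist camera is an equidistant fisheye: a pixel r from the principal point sees the ray r / f radians off the axis. A picture is of the moment at which its call begins: read the wrist's pose just before it. camera_info takes no time and is no camera call; for the wrist camera it gives the pose at the moment of the call.
- env.hand_in(): hands the job in, once; it reports no verdict.
Trained networks look in the newest picture that a camera, given by its name, has taken for a name from the list of things; names that differ only in an ending like _2 or _b are one class to them, and where a whole thing is asked for, a point or a joint stands for the part that bears it (a point fixed in the world has none). Each returns a list of dicts, best first, with "conf" (0 to 1); they miss things now and then, are a little off and sometimes report something else, mostly with a low value. They report only what shows in the picture. A call takes as long as a camera call.
- spotter.spot_in(camera, query): "extent" ([left, top, right, bottom] in pixels, round what is visible of it).
The state is a dict: "clock": time; "joint_pos": joint angles; "qvel": joint speeds; "tau": joint torques, N m; "tcp_pos": TCP position; "orientation": TCP orientation; "wrist_force": force on the tool from outside, world axes, zero at the start; "ft_torque": the same for the moment, N m; "finger_gap": finger opening in m.
Only numpy, scipy, OpenCV 4.12 (cv2) and the standard library are available. Lean on these libraries where they do the work, as an engineer would, in place of code of your own. Each camera call takes 0.05 s, during which the arm holds its last target. There are 200 camera calls.

## Task

The three aluminium vial blocks were left on each other's hotplates: put each block on the hotplate whose top has its own shape and size, centred so that nothing overhangs, the square one with its sides parallel to the plate's. The blocks are hot (each has a knob to lift it by), so park the first one on the cooling rack to make room and never set one down on the bench. Set them down without dropping them, and leave the brown bottle and the beaker standing where they are.

Things in the scene. Friction and masses are not known exactly. Their poses are not given: they have to be found in the camera images.
- block_large_centre (a point): large round aluminium vial block, 112 mm in diameter, 35 mm high, about 0.76 kg, a ring of eight 23 mm holes in its top. Lifted by the black knob over its middle: a round grip 26 mm across, from 14 to 46 mm above the block's top face, on a 12 mm stem; grip it about 30 mm above the top face (47.5 mm above this point). Point: middle of the aluminium, half-way up (17.5 mm above its underside); z up.
- block_square_centre (a point): square aluminium vial block, 82 x 82 mm, 38 mm high, about 0.52 kg, eight 17 mm holes in its top. Lifted by the black knob over its middle: a round grip 26 mm across, from 14 to 46 mm above the block's top face, on a 12 mm stem; grip it about 30 mm above the top face (49 mm above this point). Point: middle of the aluminium, half-way up (19 mm above its underside); z up, x and y parallel to its sides.
- block_small_centre (a point): small round aluminium vial block, 70 mm in diameter, 45 mm high, about 0.38 kg, a ring of eight 12 mm holes in its top. Lifted by the black knob over its middle: a round grip 26 mm across, from 14 to 46 mm above the block's top face, on a 12 mm stem; grip it about 30 mm above the top face (52.5 mm above this point). Point: middle of the aluminium, half-way up (22.5 mm above its underside); z up.
- hotplate_large_top (a point): the largest hotplate: white housing 150 mm wide with a sloping black console (two knobs) towards the robot, fixed to the bench. Its heated top is a white round plate, 135 mm in diameter, in a dark ring. This point is the middle of the plate's upper face, 88 mm above the bench; x points away from the console, z up.
- hotplate_square_top (a point): the hotplate with the square top: white housing 126 mm wide, sloping black console (two knobs), fixed. Its heated top is a white square plate, 104 x 104 mm, in a dark square frame. This point is the middle of the plate's upper face, 94 mm above the bench; x points away from the console, x and y parallel to the plate's sides, z up.
- hotplate_small_top (a point): the smallest hotplate: white housing 108 mm wide, sloping black console with one knob, fixed. Its heated top is a white round plate, 92 mm in diameter, in a dark ring. This point is the middle of the plate's upper face, 72 mm above the bench; x points away from the console, z up.
- cooling_rack_top (a point): cooling rack: a flat steel wire trivet, 150 x 150 mm, empty at the start, fixed. This point is the middle of its upper face, 20 mm above the bench; z up.
- amber_bottle_mid (a point): brown glass bottle with a black cap, 60 mm in diameter, 125 mm tall, standing loose near the hotplates; a bystander. This point is on its axis, half-way up.
- beaker_mid (a point): clear glass beaker, 76 mm across the rim, 88 mm tall, standing loose and empty near the hotplates; a bystander. This point is on its axis, half-way up.

How it is judged:
By the outcome, as a careful person would: the job done as asked, in the order asked, and still so for the second after the job is handed in, with the robot touching nothing.
It also fails if it takes over 122 s, if anything falls off the work surface, if the arm or the gripper's body presses on something with over 40 N, if the wrist force passes 120 N, or if a joint passes its speed limit or range.

## Working session

There is one attempt and no reset: what is moved stays moved. The work goes in short steps, Python scripts to look and compute and a tool call to move; the robot and the scene stay as the last step left them, time stands still between calls to the robot, and variables do not carry over. Pictures are saved under pics/ and viewed, about 12 in all and at most 16, crops included, and the job is handed in when it is done.

Besides the shell and the picture viewer there is one more tool, called after ">>>" as a command line: name --argument value ..., lists and objects as JSON in quotes. play_rows: Moves the arm, as the interface text tells. Its arguments: {"type":"object","properties":{"moves":{"type":"array"},"force":{"type":"number"}},"required":["moves"]}

```bash
mkdir -p pics; python3 - <<'E'
from workcell import get_state, imaging, env, spotter
import cv2
s=get_state();print(s)
for c in ("scene","top"):
    im=imaging.read_camera(c);cv2.imwrite(f"pics/{c}0.png",im[:,:,::-1])
    i=imaging.camera_info(c);print(c,i)
E
```

```text
{'clock': 0.0, 'joint_pos': array([-1.27261800e+00,  3.14000302e-01,  4.49740340e-02,  1.30358996e+00,
       -2.92264925e-05,  1.43121102e+00]), 'qvel': array([-0.00095038,  0.00130083, -0.00196952,  0.00063273, -0.00039234,
        0.00093698]), 'tau': array([-2.94124229e-04, -4.80620813e+01,  2.98535693e+01,  1.92209333e-02,
       -1.30292797e-04, -2.12434333e-05]), 'tcp_pos': array([ 0.24356912, -0.52022401,  0.19210696]), 'orientation': array([-9.05935618e-04,  9.76140453e-01,  2.17138176e-01, -8.66477861e-05]), 'wrist_force': array([ 0.58167331, -0.46058667,  0.65621096]), 'ft_torque': array([ 0.06551169, -0.00196632,  0.0659981 ]), 'finger_gap': 0.08514242139222492}
scene {'fx': 503.29903038349653, 'fy': 503.29903038349653, 'cx': 320.89268175045004, 'cy': 198.62572880815446, 'world_to_cam': array([[-0.50315037,  0.86419231, -0.00337015,  0.28775748],
       [ 0.63361082,  0.36624355, -0.6814712 , -0.30460589],
       [-0.58768787, -0.34501785, -0.73183717,  1.79333291],
       [ 0.        ,  0.        ,  0.        ,  1.        ]])}
top {'fx': 447.5972774441678, 'fy': 447.5972774441678, 'cx': 316.74924377956296, 'cy': 203.2422241199284, 'world_to_cam': array([[-0.01906733, -0.99962857, -0.01947188,  0.02111434],
       [-0.99783132,  0.02025302, -0.06262963,  0.58739691],
       [ 0.06300073,  0.01823547, -0.99784687,  1.28463944],
       [ 0.        ,  0.        ,  0.        ,  1.        ]])}
```

View pics/top0.png

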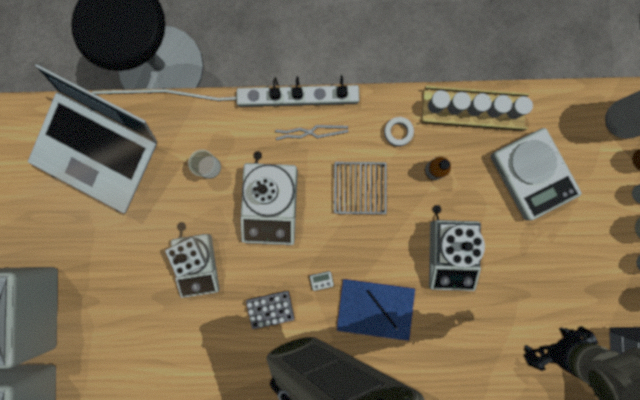

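View pics/scene0.png

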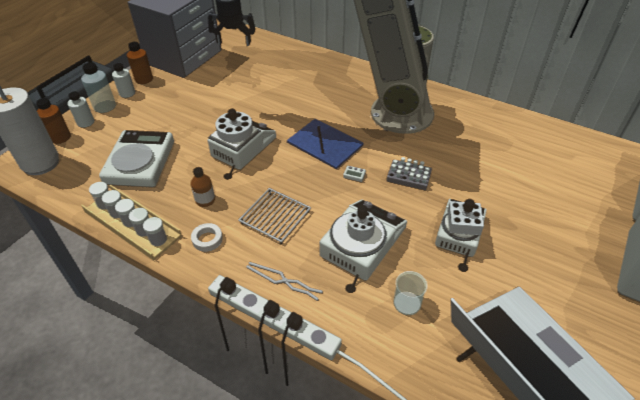

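```bash
cat > h.py <<'E'
from workcell import get_state, imaging, env, spotter
import numpy as np, cv2
def ray(cam,u,v,info=None):
    i=info or imaging.camera_info(cam);T=np.array(i["world_to_cam"]);R=T[:3,:3];o=-R.T@T[:3,3]
    x,y=(u-i["cx"])/i["fx"],(v-i["cy"])/i["fy"]
    if cam=="wrist":
        r=np.hypot(x,y)+1e-12;d=np.array([x/r*np.sin(r),y/r*np.sin(r),np.cos(r)])
    else: d=np.array([x,y,1.])
    return o,R.T@d
def at_z(cam,u,v,z,info=None):
    o,d=ray(cam,u,v,info);return o+d*(z-o[2])/d[2]
def proj(cam,p,info=None):
    i=info or imaging.camera_info(cam);T=np.array(i["world_to_cam"]);c=T[:3,:3]@np.asarray(p)+T[:3,3]
    if cam=="wrist":
        r=np.hypot(c[0],c[1])+1e-12;th=np.arctan2(r,c[2]);a,b=c[0]/r*th,c[1]/r*th
    else: a,b=c[0]/c[2],c[1]/c[2]
    return np.array([a*i["fx"]+i["cx"],b*i["fy"]+i["cy"]])
E
python3 - <<'E'
from h import *
for n in "block_large_centre block_square_centre block_small_centre hotplate_large_top hotplate_square_top hotplate_small_top cooling_rack_top amber_bottle_mid beaker_mid".split():
    for c in ("top","scene"):
        print(n,c,[(np.round(d["extent"]).astype(int).tolist(),round(d["conf"],2)) for d in spotter.spot_in(c,n)[:2]])
im=cv2.imread("pics/top0.png")[140:310,150:500]
cv2.imwrite("pics/topc.png",cv2.resize(im,None,fx=2.28,fy=2.28,interpolation=cv2.INTER_CUBIC))
E
```

```text
block_large_centre top [([438, 226, 484, 266], 0.8), ([423, 153, 450, 182], 0.43)]
block_large_centre scene [([214, 108, 254, 144], 0.6)]
block_square_centre top [([167, 233, 208, 277], 0.64)]
block_square_centre scene [([447, 201, 484, 235], 0.64), ([351, 206, 373, 240], 0.25)]
block_small_centre top [([251, 177, 280, 204], 0.75)]
block_small_centre scene [([392, 269, 427, 314], 0.71), ([348, 206, 376, 239], 0.58)]
hotplate_large_top top [([240, 154, 299, 243], 0.75)]
hotplate_large_top scene [([318, 199, 407, 294], 0.83)]
hotplate_square_top top [([428, 203, 483, 290], 0.98)]
hotplate_square_top scene [([206, 124, 276, 177], 0.73)]
hotplate_small_top top [([172, 221, 216, 299], 0.94)]
hotplate_small_top scene [([434, 201, 490, 273], 0.8)]
cooling_rack_top top [([334, 162, 386, 215], 0.79), ([439, 226, 485, 269], 0.44)]
cooling_rack_top scene []
amber_bottle_mid top []
amber_bottle_mid scene [([192, 169, 214, 203], 0.78)]
beaker_mid top [([187, 150, 221, 183], 0.87), ([426, 204, 479, 290], 0.71)]
beaker_mid scene [([394, 269, 426, 313], 0.72)]
```

View pics/topc.png

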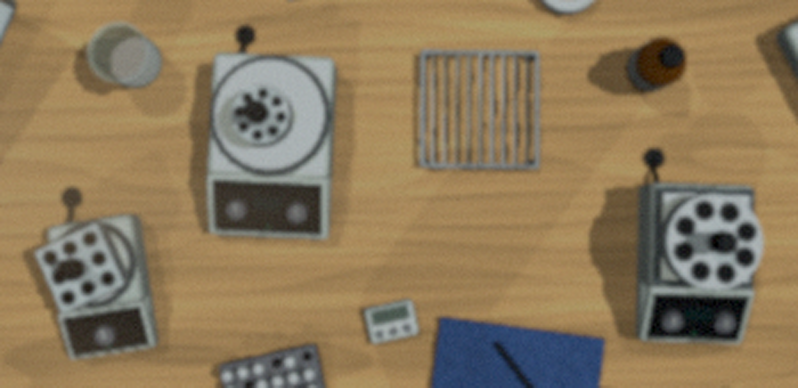

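The top crop shows the small block on the large plate (ring centre ~ (270,115) in the crop). The square block is on the small hotplate at the left, and the large block on the square plate at the right (~ (713,240)). The rack, at (479,110), is empty.

```bash
python3 - <<'E'
from h import *
for n,u,v,z in [("plateL",270,115,.088),("blockS",262,116,.133),("rack",479,110,.02),("blockL",713,240,.129),("blockQ",80,268,.11),("plateS",95,260,.072),("beaker",110,50,.088),("bottle",671,54,.125)]:
    p=at_z("top",u/2.28+150,v/2.28+140,z);print(n,p.round(3),"r",np.hypot(*p[:2]).round(3),"az",np.degrees(np.arctan2(p[1],p[0])).round(1))
i=imaging.camera_info("wrist");T=i["world_to_cam"];s=get_state()
print(i["fx"],i["cx"],i["cy"],"cam pos",-T[:3,:3].T@T[:3,3],"rot",T[:3,:3].round(2).tolist())
from scipy.spatial.transform import Rotation as Ro
q=s["orientation"];R=Ro.from_quat([q[1],q[2],q[3],q[0]]).as_matrix();print(R.round(3).tolist())
E
```

```text
plateL [0.622 0.141 0.088] r 0.637 az 12.8
blockS [0.616 0.145 0.133] r 0.633 az 13.2
rack [ 0.629 -0.117  0.02 ] r 0.64 az -10.6
blockL [ 0.462 -0.375  0.129] r 0.595 az -39.0
blockQ [0.442 0.366 0.11 ] r 0.574 az 39.6
plateS [0.45  0.36  0.072] r 0.576 az 38.7
beaker [0.705 0.336 0.088] r 0.781 az 25.5
bottle [ 0.68  -0.335  0.125] r 0.758 az -26.3
309.70691628693146 321.5482757661385 201.0137887363056 cam pos [ 0.30290168 -0.49289924  0.37404152] rot [[0.42, -0.91, 0.0], [-0.87, -0.41, 0.26], [-0.23, -0.11, -0.97]]
[[0.906, 0.424, 0.0], [0.424, -0.906, -0.0], [-0.0, 0.0, -1.0]]
```

>>> play_rows --moves '[{"claw": 8.5, "delta_pos": [3, 0, -3], "twist": 0}, {"claw": 8.5, "delta_pos": [8, -1, -6], "twist": 0}, {"claw": 8.5, "delta_pos": [13, -2, -9], "twist": 0}, {"claw": 8.5, "delta_pos": [18, -3, -9], "twist": 0}, {"claw": 8.5, "delta_pos": [23, -3.5, -9], "twist": 0}, {"claw": 8.5, "delta_pos": [26, -4, -9], "twist": 0}, {"claw": 8.5, "delta_pos": [26, -4, -9], "twist": 0}, {"claw": 8.5, "delta_pos": [26, -4, -9], "twist": 0}]'

```text
clock: 2.0
tcp_pos: [0.462, -0.3745, 0.2829]
orientation: [0.0, 0.976, 0.217, -0.0]
wrist_force: [-0.1, -0.7, 0.1]
finger_gap: 0.085
```

```bash
cat > snap.py <<'E'
import sys,pickle
from h import *
i=imaging.camera_info("wrist");im=imaging.read_camera("wrist");n=sys.argv[1]
cv2.imwrite(f"pics/{n}.png",im[:,:,::-1]);pickle.dump(i,open(f"pics/{n}.pkl","wb"));s=get_state();print(s["clock"],s["tcp_pos"],s["finger_gap"])
E
python3 snap.py w1
```

```text
2.05 [ 0.46160403 -0.37489033  0.28297621] 0.08544789596037422
```

View pics/w1.png

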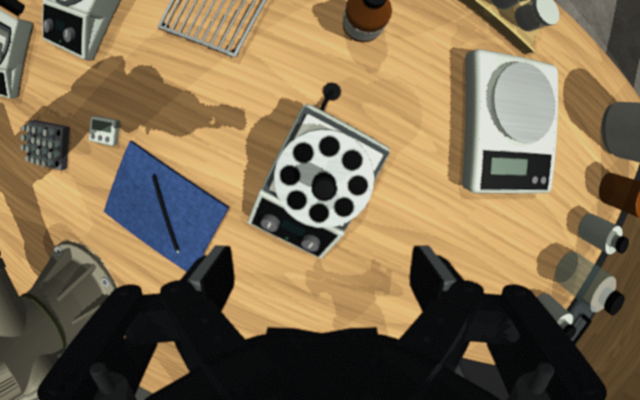

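The wrist view shows the large block's ring of holes centred near (324,179) on the square hotplate. The bottle is at (367,18).

```bash
python3 - <<'E'
from h import *
import pickle
i=pickle.load(open("pics/w1.pkl","rb"))
P=np.array([at_z("wrist",u,v,.129,i) for u,v in [(303,153),(328,146),(352,160),(359,184),(344,206),(318,212),(297,199),(290,175)]])
c=P.mean(0);print(c.round(4),np.hypot(*(P-c)[:,:2].T).round(4))
print("knob",at_z("wrist",324,186,.175,i).round(4))
E
```

```text
[ 0.4627 -0.3768  0.129 ] [0.0373 0.0374 0.0377 0.0393 0.0377 0.0378 0.0373 0.0377]
knob [ 0.4652 -0.3754  0.175 ]
```

>>> play_rows --moves '[{"claw": 8.5, "delta_pos": [4, -4, 0], "twist": 0}, {"claw": 8.5, "delta_pos": [8, -8, 0], "twist": 0}, {"claw": 8.5, "delta_pos": [12, -13, 0], "twist": 0}, {"claw": 8.5, "delta_pos": [17, -18, 0], "twist": 0}, {"claw": 8.5, "delta_pos": [21, -23, 0], "twist": 0}, {"claw": 8.5, "delta_pos": [25, -28, 0], "twist": 0}, {"claw": 8.5, "delta_pos": [29, -33, 0], "twist": 0}, {"claw": 8.5, "delta_pos": [33, -38, 0], "twist": 0}, {"claw": 8.5, "delta_pos": [36, -41, 0], "twist": 0}, {"claw": 8.5, "delta_pos": [36, -41, 0], "twist": 0}, {"claw": 8.5, "delta_pos": [36, -41, 0], "twist": 0}]'

```text
clock: 3.42
tcp_pos: [0.6144, 0.1484, 0.2828]
orientation: [0.0, 0.976, 0.217, -0.0]
wrist_force: [0.2, -1.2, 0.8]
finger_gap: 0.0849
```

```bash
python3 snap.py w2
```

```text
3.475 [0.61439361 0.14782086 0.2830547 ] 0.08509812956496103
```

View pics/w2.png

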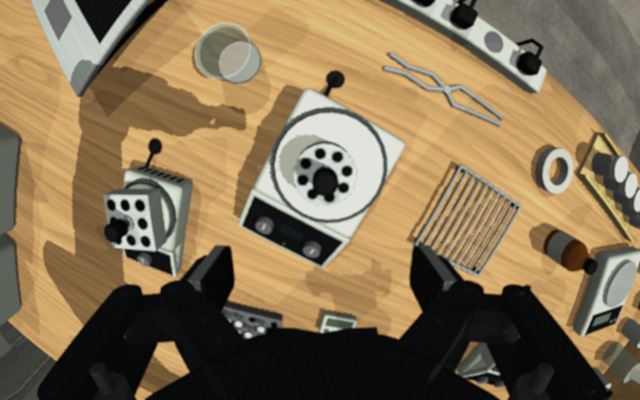

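```bash
python3 - <<'E'
import cv2
im=cv2.imread("pics/w2.png")
a=cv2.resize(im[90:270,230:410],(600,600),interpolation=cv2.INTER_CUBIC)
cv2.imwrite("pics/w2c.png",a)
E
```

```text
(no output)
```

View pics/w2c.png

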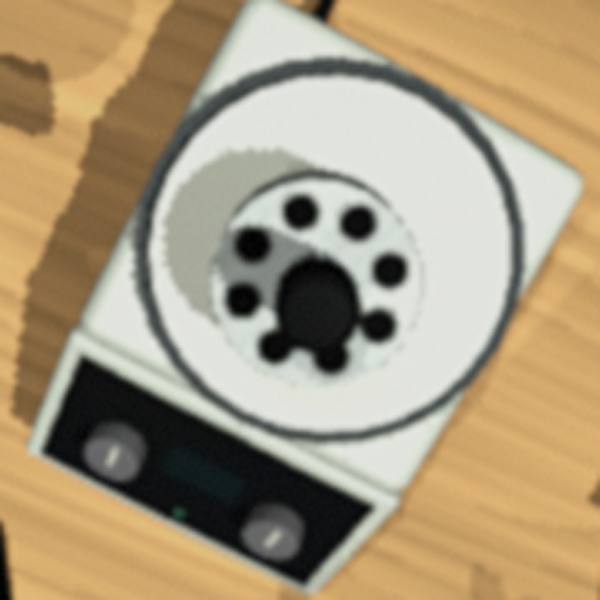

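The plate ring is clear in the crop (inner edges: left 150, right 513, top 73, bottom 432). The small block's hole ring is centred near (316,284), and its knob top at (318,303).

```bash
python3 - <<'E'
from h import *
import pickle
from scipy.optimize import least_squares
i=pickle.load(open("pics/w2.pkl","rb"))
k=180/600
f=lambda L,z:np.array([at_z("wrist",u*k+230-.35,v*k+90-.35,z,i) for u,v in L])
P=f([(301,212),(359,222),(390,270),(379,325),(332,357),(275,347),(242,299),(253,244)],.133)
c=P.mean(0);print("S",c.round(4),np.hypot(*(P-c)[:,:2].T).round(4),"knob",f([(318,298)],.179).round(4))
P=f([(150,240),(513,250),(335,73),(325,432)],.088)
r=least_squares(lambda q:np.hypot(P[:,0]-q[0],P[:,1]-q[1])-q[2],[.62,.14,.067]);print("plateL",r.x.round(4),r.fun.round(4))
R=np.array([at_z("wrist",u,v,.02,i) for u,v in [(460,165),(520,206),(478,273),(416,243)]]);print("rack",R.mean(0).round(4),np.linalg.norm(R-np.roll(R,1,0),axis=1).round(3))
E
```

```text
S [0.6207 0.1478 0.133 ] [0.0244 0.0248 0.0244 0.0245 0.0248 0.0249 0.0247 0.0245] knob [[0.6249 0.1498 0.179 ]]
plateL [0.6253 0.1432 0.0675] [-0. -0.  0.  0.]
rack [ 0.6353 -0.1148  0.02  ] [0.142 0.146 0.14  0.143]
```

>>> play_rows --force 60 --moves '[{"claw": 8.5, "delta_pos": [0.7, 0.3, 2.5], "twist": 0}, {"claw": 8.5, "delta_pos": [0.7, 0.3, 6], "twist": 0}, {"claw": 8.5, "delta_pos": [0.7, 0.3, 9.5], "twist": 0}, {"claw": 8.5, "delta_pos": [0.7, 0.3, 12], "twist": 0}, {"claw": 8.5, "delta_pos": [0.7, 0.3, 13.4], "twist": 0}, {"claw": 8.5, "delta_pos": [0.7, 0.3, 13.8], "twist": 0}, {"claw": 4, "delta_pos": [0.7, 0.3, 13.8], "twist": 0}, {"claw": 2, "delta_pos": [0.7, 0.3, 13.8], "twist": 0}, {"claw": 2, "delta_pos": [0.7, 0.3, 13.8], "twist": 0}, {"claw": 2, "delta_pos": [0.7, 0.3, 13.8], "twist": 0}, {"claw": 2, "delta_pos": [0.7, 0.3, 13.8], "twist": 0}, {"claw": 2, "delta_pos": [0.7, 0.3, 13.8], "twist": 0}]'

```text
clock: 4.97
tcp_pos: [0.6221, 0.1499, 0.145]
orientation: [0.0, 0.976, 0.217, 0.0]
wrist_force: [0.1, -0.0, 0.0]
finger_gap: 0.02
```

```bash
python3 snap.py w3; python3 - <<'E'
from h import *
s=imaging.read_camera("scene")[:,:,::-1];w=cv2.imread("pics/w3.png")
a=cv2.resize(s[140:300,290:440],(560,600),interpolation=cv2.INTER_CUBIC);cv2.imwrite("pics/s3.png",a)
E
```

```text
5.025 [0.62208067 0.14990131 0.14493142] 0.019952657367851772
```

View pics/s3.png

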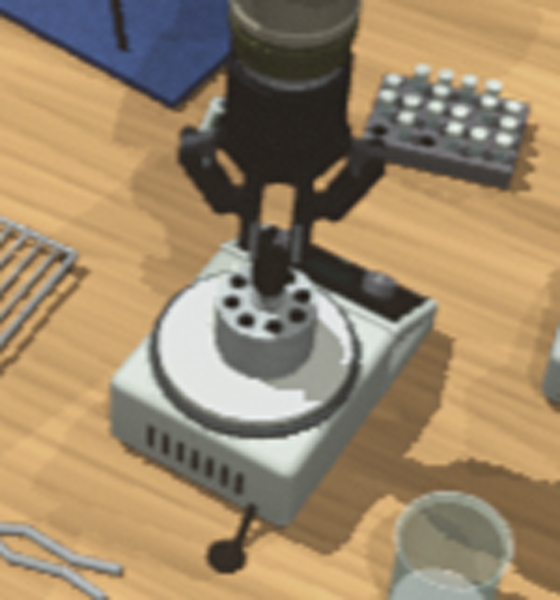

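View pics/w3.png

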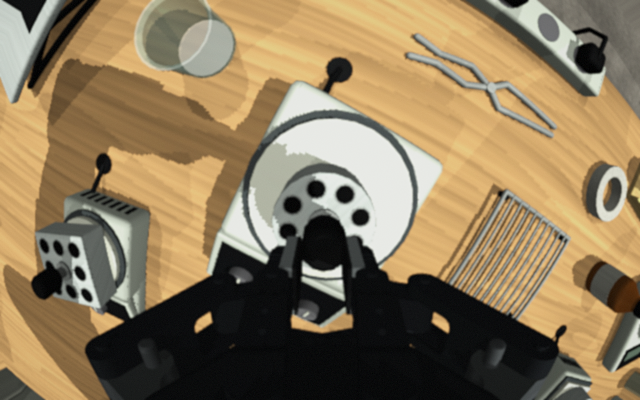

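```bash
python3 - <<'E'
from h import *
import pickle
i=pickle.load(open("pics/w3.pkl","rb"));t=get_state()["tcp_pos"]
for dz in (0,.019,.04):
    p=t+[0,0,dz];q=proj("scene",p);print(dz,"wrist",proj("wrist",p,i).round(),"scene crop",((q-[290,140])*[560/150,3.75]).round(),"top",proj("top",p).round())
for x,y,z in [(.622,.1485,.179),(.622,.1485,.147),(.622,.1485,.133)]:
    q=proj("scene",[x,y,z]);print((x,y,z),"scene crop",((q-[290,140])*[560/150,3.75]).round(),"wrist",proj("wrist",[x,y,z],i).round())
P=np.array([at_z("scene",u/560*150+290,v/3.75+140,.133) for u,v in [(238,282),(232,301),(245,320),(274,326),(298,316),(302,297)]]);print(P.round(3))
E
```

```text
0 wrist [322. 227.] scene crop [269. 288.] top [262. 188.]
0.019 wrist [322. 239.] scene crop [270. 269.] top [261. 188.]
0.04 wrist [322. 254.] scene crop [272. 248.] top [260. 187.]
(0.622, 0.1485, 0.179) scene crop [270. 253.] wrist [324. 251.]
(0.622, 0.1485, 0.147) scene crop [267. 285.] wrist [324. 229.]
(0.622, 0.1485, 0.133) scene crop [266. 298.] wrist [324. 222.]
[[0.619 0.125 0.133]
 [0.636 0.129 0.133]
 [0.646 0.145 0.133]
 [0.641 0.164 0.133]
 [0.625 0.174 0.133]
 [0.609 0.169 0.133]]
```

```bash
python3 - <<'E'
import cv2
im=cv2.imread("pics/w3.png")
cv2.imwrite("pics/w3c.png",cv2.convertScaleAbs(cv2.resize(im[170:320,250:400],(600,600),interpolation=cv2.INTER_CUBIC),alpha=2.2,beta=15))
E
```

```text
(no output)
```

View pics/w3c.png

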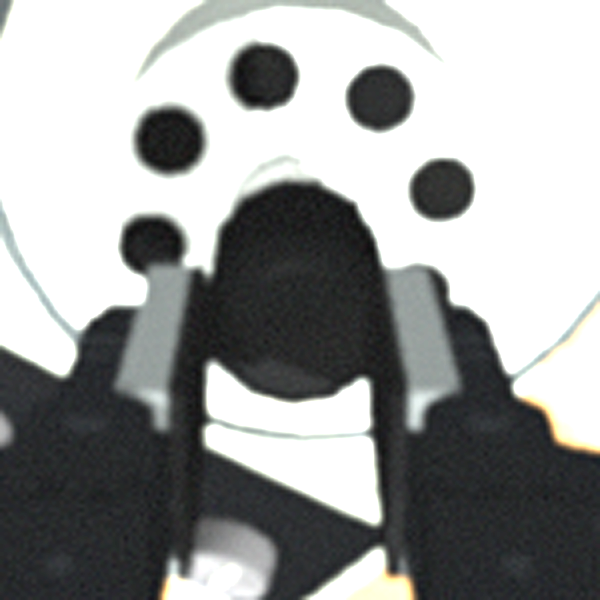

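The zoomed view shows the knob (~ (297,290)) standing between the two pads, so the grasp is centred and I can close fully.

>>> play_rows --force 60 --moves '[{"claw": 0, "delta_pos": [0, 0, 0], "twist": 0}, {"claw": 0, "delta_pos": [0, 0, 0], "twist": 0}, {"claw": 0, "delta_pos": [0, 0, 0], "twist": 0}, {"claw": 0, "delta_pos": [0, 0, 0], "twist": 0}]'

```text
clock: 5.58
tcp_pos: [0.6221, 0.1498, 0.145]
orientation: [0.0, 0.976, 0.217, -0.0]
wrist_force: [-0.1, -0.3, 0.2]
finger_gap: 0.0
```

```bash
python3 snap.py w4; python3 - <<'E'
from h import *
s=imaging.read_camera("scene")[:,:,::-1];w=cv2.imread("pics/w4.png")
a=cv2.resize(s[180:255,325:400],(400,400),interpolation=cv2.INTER_CUBIC);b=cv2.resize(w[170:320,250:400],(400,400),interpolation=cv2.INTER_CUBIC)
cv2.imwrite("pics/c4.png",cv2.convertScaleAbs(np.hstack([a,b]),alpha=1.8,beta=15))
E
```

```text
5.625 [0.62213052 0.14984015 0.14498479] -0.0002507257882454628
```

View pics/c4.png

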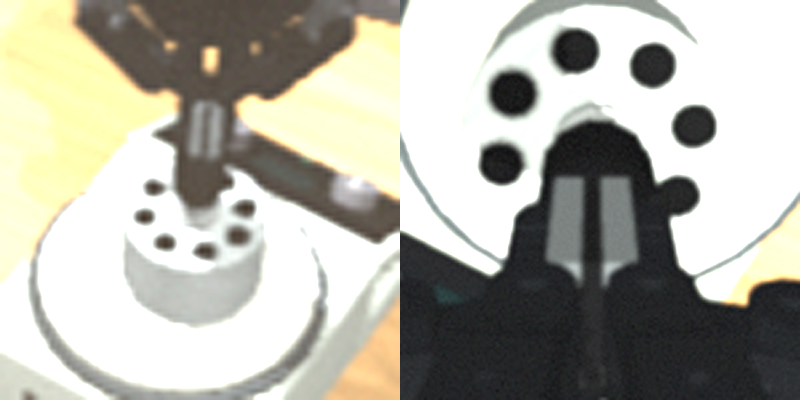

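The composite shows the closed fingertips resting just above the knob's top, not around it. The true tip is therefore about 30 mm higher than the reported TCP. I'll open, go about 3 cm lower and close again, using relative heights from here on.

>>> play_rows --force 60 --moves '[{"claw": 5.5, "delta_pos": [0, 0, -0.5], "twist": 0}, {"claw": 5.5, "delta_pos": [0, 0, -0.5], "twist": 0}, {"claw": 5.5, "delta_pos": [0, 0, -0.5], "twist": 0}, {"claw": 5.5, "delta_pos": [0, 0, -0.5], "twist": 0}, {"claw": 5.5, "delta_pos": [0, 0, 0.5], "twist": 0}, {"claw": 5.5, "delta_pos": [0, 0, 1.2], "twist": 0}, {"claw": 5.5, "delta_pos": [0, 0, 1.8], "twist": 0}, {"claw": 5.5, "delta_pos": [0, 0, 2.2], "twist": 0}, {"claw": 5.5, "delta_pos": [0, 0, 2.2], "twist": 0}]'

```text
clock: 6.8
tcp_pos: [0.6219, 0.1498, 0.1225]
orientation: [0.0, 0.976, 0.217, -0.0]
wrist_force: [0.3, 0.1, -0.2]
finger_gap: 0.0552
```

>>> play_rows --force 60 --moves '[{"claw": 5.5, "delta_pos": [0, 0, 0.3], "twist": 0}, {"claw": 5.5, "delta_pos": [0, 0, 0.6], "twist": 0}, {"claw": 4, "delta_pos": [0, 0, 0.6], "twist": 0}, {"claw": 2, "delta_pos": [0, 0, 0.6], "twist": 0}, {"claw": 1, "delta_pos": [0, 0, 0.6], "twist": 0}, {"claw": 1, "delta_pos": [0, 0, 0.6], "twist": 0}, {"claw": 1, "delta_pos": [0, 0, 0.6], "twist": 0}, {"claw": 1, "delta_pos": [0, 0, 0.6], "twist": 0}]'

```text
clock: 7.8
tcp_pos: [0.6224, 0.1496, 0.1172]
orientation: [0.0, 0.976, 0.217, 0.0]
wrist_force: [0.8, -2.4, 1.5]
finger_gap: 0.0243
```

```bash
python3 snap.py w5; python3 - <<'E'
from h import *
s=imaging.read_camera("scene")[:,:,::-1];w=cv2.imread("pics/w5.png")
a=cv2.resize(s[180:255,325:400],(400,400),interpolation=cv2.INTER_CUBIC);b=cv2.resize(w[170:320,250:400],(400,400),interpolation=cv2.INTER_CUBIC)
cv2.imwrite("pics/c5.png",cv2.convertScaleAbs(np.hstack([a,b]),alpha=1.8,beta=15))
E
```

```text
7.85 [0.62236799 0.14963708 0.11717648] 0.024376374753566167
```

>>> play_rows --moves '[{"claw": 0, "delta_pos": [0, 0, -0.5], "twist": 0}, {"claw": 0, "delta_pos": [0, 0, -1.5], "twist": 0}, {"claw": 0, "delta_pos": [0, 0, -3], "twist": 0}, {"claw": 0, "delta_pos": [0, 0, -3], "twist": 0}, {"claw": 0, "delta_pos": [0, 0, -3], "twist": 0}]'

```text
clock: 8.52
tcp_pos: [0.6222, 0.1499, 0.1471]
orientation: [0.0, 0.976, 0.217, 0.0]
wrist_force: [-0.7, 1.2, -4.3]
finger_gap: 0.0241
```

```bash
python3 snap.py w5; python3 - <<'E'
from h import *
s=imaging.read_camera("scene")[:,:,::-1];w=cv2.imread("pics/w5.png")
a=cv2.resize(s[165:265,315:415],(400,400),interpolation=cv2.INTER_CUBIC);b=cv2.resize(w[90:310,210:430],(400,400),interpolation=cv2.INTER_CUBIC)
cv2.imwrite("pics/c5.png",cv2.convertScaleAbs(np.hstack([a,b]),alpha=1.5,beta=10))
E
```

```text
8.575 [0.62193154 0.14987032 0.14672077] 0.02429645874688365
```

View pics/c5.png

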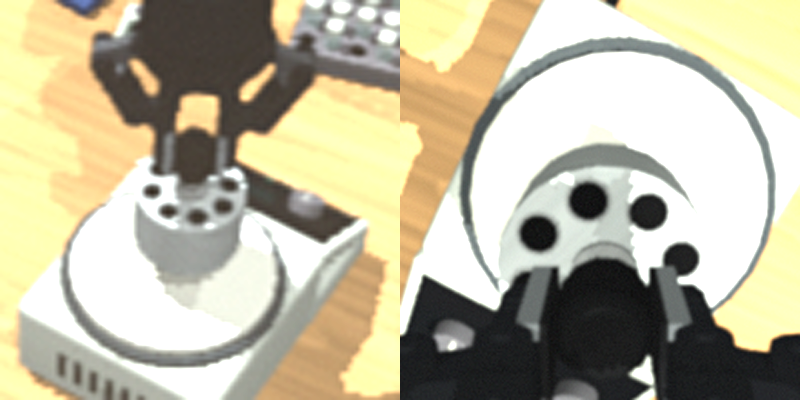

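The small block hangs from the gripper with the knob between the pads at mid-height, and the force is −4.3 N. Next I carry it to the rack.

>>> play_rows --moves '[{"claw": 0, "delta_pos": [-1, 2, -0.5], "twist": 0}, {"claw": 0, "delta_pos": [-2.5, 6, -1], "twist": 0}, {"claw": 0, "delta_pos": [-4, 10, -1], "twist": 0}, {"claw": 0, "delta_pos": [-6, 14.5, -1], "twist": 0}, {"claw": 0, "delta_pos": [-7.5, 18.5, -1], "twist": 0}, {"claw": 0, "delta_pos": [-9, 22, 0], "twist": 0}, {"claw": 0, "delta_pos": [-10, 24.5, 2], "twist": 0}, {"claw": 0, "delta_pos": [-10, 24.5, 5], "twist": 0}, {"claw": 0, "delta_pos": [-10, 24.5, 7.5], "twist": 0}, {"claw": 0, "delta_pos": [-10, 24.5, 8.8], "twist": 0}, {"claw": 0, "delta_pos": [-10, 24.5, 9.2], "twist": 0}, {"claw": 0, "delta_pos": [-10, 24.5, 9.2], "twist": 0}]'

```text
clock: 10.12
tcp_pos: [0.6358, -0.1147, 0.0556]
orientation: [0.0, 0.976, 0.217, 0.0]
wrist_force: [-0.2, 0.5, -3.3]
finger_gap: 0.0242
```

>>> play_rows --moves '[{"claw": 0, "delta_pos": [0, 0, 0.2], "twist": 0}, {"claw": 0, "delta_pos": [0, 0, 0.4], "twist": 0}, {"claw": 0, "delta_pos": [0, 0, 0.5], "twist": 0}, {"claw": 0, "delta_pos": [0, 0, 0.5], "twist": 0}]'

```text
clock: 10.62
tcp_pos: [0.6354, -0.1144, 0.05]
orientation: [0.0, 0.976, 0.217, -0.0]
wrist_force: [0.1, 0.8, -4.1]
finger_gap: 0.0246
```

>>> play_rows --moves '[{"claw": 0, "delta_pos": [0, 0, 0.1], "twist": 0}, {"claw": 0, "delta_pos": [0, 0, 0.1], "twist": 0}]'

```text
clock: 10.88
tcp_pos: [0.6357, -0.1146, 0.0493]
orientation: [0.0, 0.976, 0.217, 0.0]
wrist_force: [-0.7, 0.0, -2.9]
finger_gap: 0.0241
```

>>> play_rows --moves '[{"claw": 0, "delta_pos": [0, 0, 0.1], "twist": 0}, {"claw": 0, "delta_pos": [0, 0, 0.1], "twist": 0}]'

```text
clock: 11.12
tcp_pos: [0.6359, -0.1147, 0.0491]
orientation: [0.0, 0.976, 0.217, 0.001]
wrist_force: [-0.8, -0.6, 5.3]
finger_gap: 0.0242
```

>>> play_rows --moves '[{"claw": 5.5, "delta_pos": [0, 0, 0], "twist": 0}, {"claw": 5.5, "delta_pos": [0, 0, 0], "twist": 0}, {"claw": 5.5, "delta_pos": [0, 0, 0], "twist": 0}, {"claw": 5.5, "delta_pos": [0, 0, 0], "twist": 0}, {"claw": 5.5, "delta_pos": [0, 0, -1.5], "twist": 0}, {"claw": 5.5, "delta_pos": [0, 0, -4.5], "twist": 0}, {"claw": 5.5, "delta_pos": [0, 0, -9], "twist": 0}, {"claw": 5.5, "delta_pos": [0, 0, -12], "twist": 0}, {"claw": 5.5, "delta_pos": [0, 0, -13], "twist": 0}]'

```text
clock: 12.25
tcp_pos: [0.6369, -0.1149, 0.1815]
orientation: [0.001, 0.976, 0.217, 0.002]
wrist_force: [-0.0, 0.7, -0.1]
finger_gap: 0.0549
```

>>> play_rows --moves '[{"claw": 5.5, "delta_pos": [-3, 2, 0], "twist": 0}, {"claw": 5.5, "delta_pos": [-7, 4.5, 0], "twist": 0}, {"claw": 5.5, "delta_pos": [-11, 7, 0], "twist": 0}, {"claw": 5.5, "delta_pos": [-15, 9.5, 0], "twist": 0}, {"claw": 5.5, "delta_pos": [-19, 12, 0], "twist": 0}, {"claw": 5.5, "delta_pos": [-23, 14, 0], "twist": 0}, {"claw": 5.5, "delta_pos": [-26, 16, 0], "twist": 0}, {"claw": 5.5, "delta_pos": [-26.8, 16.4, 0], "twist": 0}, {"claw": 5.5, "delta_pos": [-26.8, 16.4, 0], "twist": 0}, {"claw": 5.5, "delta_pos": [-26.8, 16.4, 0], "twist": 0}]'

```text
clock: 13.5
tcp_pos: [0.4628, -0.3755, 0.1778]
orientation: [-0.0, 0.976, 0.218, 0.0]
wrist_force: [-0.6, 0.3, -1.0]
finger_gap: 0.0547
```

```bash
python3 snap.py w6; python3 - <<'E'
import cv2,numpy as np
from h import *
w=cv2.imread("pics/w6.png")
t=imaging.read_camera("top")[:,:,::-1]
a=cv2.resize(w[100:300,220:420],(400,400),interpolation=cv2.INTER_CUBIC);b=cv2.resize(t[150:230,320:400],(400,400),interpolation=cv2.INTER_CUBIC)
cv2.imwrite("pics/c6.png",np.hstack([a,b]))
E
```

```text
13.55 [ 0.46290002 -0.37543029  0.17792951] 0.054506893666463586
```

View pics/c6.png

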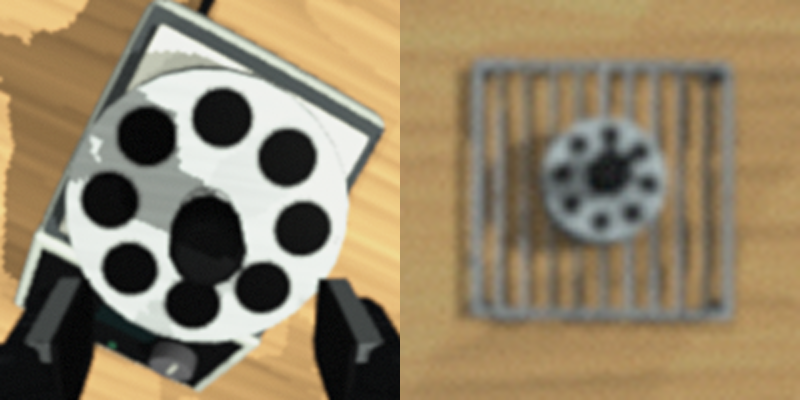

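The small block sits centred on the rack. The large block's holes ring the knob at about (208,240) in the left half.

```bash
python3 - <<'E'
from h import *
import pickle
i=pickle.load(open("pics/w6.pkl","rb"))
P=np.array([at_z("wrist",u/2+220-.25,v/2+100-.25,.129,i) for u,v in [(222,118),(288,157),(303,228),(263,287),(193,305),(130,268),(110,200),(147,136)]])
c=P.mean(0);print(c.round(4),np.hypot(*(P-c)[:,:2].T).round(4),"d tool",np.array([[.906,.424],[.424,-.906]])@(c-get_state()["tcp_pos"])[:2])
E
```

```text
[ 0.4622 -0.3769  0.129 ] [0.0378 0.0382 0.038  0.0379 0.0387 0.0379 0.038  0.0381] d tool [-0.00128246  0.0010218 ]
```

>>> play_rows --force 90 --moves '[{"claw": 5.5, "delta_pos": [0, 0.1, 2], "twist": 0}, {"claw": 5.5, "delta_pos": [0, 0.1, 4.5], "twist": 0}, {"claw": 5.5, "delta_pos": [0, 0.1, 6], "twist": 0}, {"claw": 5.5, "delta_pos": [0, 0.1, 6.5], "twist": 0}, {"claw": 5.5, "delta_pos": [0, 0.1, 6.5], "twist": 0}, {"claw": 3.5, "delta_pos": [0, 0.1, 6.5], "twist": 0}, {"claw": 1, "delta_pos": [0, 0.1, 6.5], "twist": 0}, {"claw": 0, "delta_pos": [0, 0.1, 6.5], "twist": 0}, {"claw": 0, "delta_pos": [0, 0.1, 6.5], "twist": 0}, {"claw": 0, "delta_pos": [0, 0.1, 6.5], "twist": 0}, {"claw": 0, "delta_pos": [0, 0.1, 6.5], "twist": 0}]'

```text
clock: 14.98
tcp_pos: [0.4629, -0.3776, 0.1143]
orientation: [0.001, 0.976, 0.217, 0.0]
wrist_force: [-0.0, 2.2, 5.1]
finger_gap: 0.0233
```

>>> play_rows --moves '[{"claw": 0, "delta_pos": [0, 0, -0.5], "twist": 0}, {"claw": 0, "delta_pos": [0, 0, -2], "twist": 0}, {"claw": 0, "delta_pos": [0, 0, -4], "twist": 0}, {"claw": 0, "delta_pos": [0, 0, -5], "twist": 0}, {"claw": 0, "delta_pos": [0, 0, -5], "twist": 0}]'

```text
clock: 15.6
tcp_pos: [0.4631, -0.378, 0.1638]
orientation: [0.001, 0.976, 0.217, 0.0]
wrist_force: [0.1, 0.3, -7.6]
finger_gap: 0.0229
```

>>> play_rows --moves '[{"claw": 0, "delta_pos": [1, -1, -1], "twist": 0}, {"claw": 0, "delta_pos": [3, -3.3, -2], "twist": 0}, {"claw": 0, "delta_pos": [6, -6.6, -2], "twist": 0}, {"claw": 0, "delta_pos": [9, -9.9, -2], "twist": 0}, {"claw": 0, "delta_pos": [12, -13.2, -2], "twist": 0}, {"claw": 0, "delta_pos": [15, -16.5, -2], "twist": 0}, {"claw": 0, "delta_pos": [18, -19.8, -2], "twist": 0}, {"claw": 0, "delta_pos": [21, -23.1, -2], "twist": 0}, {"claw": 0, "delta_pos": [24, -26.4, -2], "twist": 0}, {"claw": 0, "delta_pos": [27, -29.7, -2], "twist": 0}, {"claw": 0, "delta_pos": [30, -32.9, -2], "twist": 0}, {"claw": 0, "delta_pos": [32, -35, -2], "twist": 0}]'

```text
clock: 17.1
tcp_pos: [0.6036, 0.0783, 0.1827]
orientation: [-0.0, 0.976, 0.218, -0.0]
wrist_force: [-0.0, -0.7, -8.3]
finger_gap: 0.0231
```

>>> play_rows --moves '[{"claw": 0, "delta_pos": [2, -2.5, 0], "twist": 0}, {"claw": 0, "delta_pos": [3.7, -4.2, 0], "twist": 0}, {"claw": 0, "delta_pos": [4.9, -5.3, 1], "twist": 0}, {"claw": 0, "delta_pos": [4.9, -5.3, 2.5], "twist": 0}, {"claw": 0, "delta_pos": [4.9, -5.3, 3.5], "twist": 0}, {"claw": 0, "delta_pos": [4.9, -5.3, 3.5], "twist": 0}, {"claw": 0, "delta_pos": [4.9, -5.3, 3.5], "twist": 0}]'

```text
clock: 17.98
tcp_pos: [0.6261, 0.1431, 0.1483]
orientation: [0.0, 0.976, 0.217, 0.0]
wrist_force: [-1.0, -0.2, -8.5]
finger_gap: 0.0234
```

```bash
python3 snap.py w7; python3 - <<'E'
import cv2,numpy as np
from h import *
w=cv2.imread("pics/w7.png")
s=imaging.read_camera("scene")[:,:,::-1]
a=cv2.resize(w[60:300,200:440],(400,400),interpolation=cv2.INTER_CUBIC);b=cv2.resize(s[165:295,305:435],(400,400),interpolation=cv2.INTER_CUBIC)
cv2.imwrite("pics/c7.png",np.hstack([a,b]))
E
```

```text
18.025 [0.62637517 0.14328687 0.14860821] 0.023082814999772324
```

View pics/c7.png

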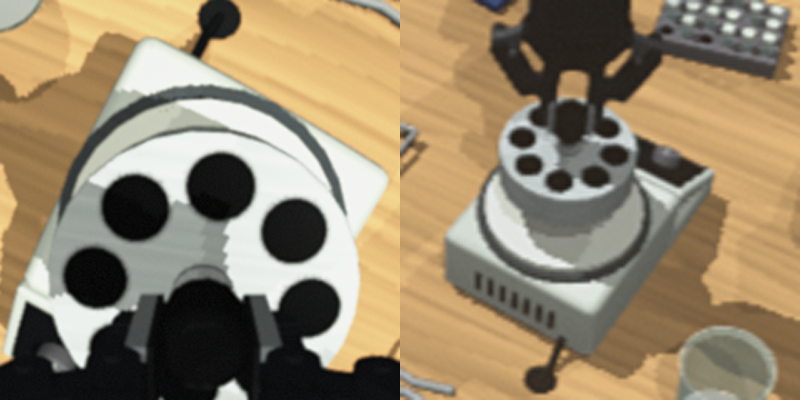

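```bash
python3 - <<'E'
from h import *
import pickle
from scipy.optimize import least_squares
i=pickle.load(open("pics/w7.pkl","rb"))
g=lambda L,z:np.array([at_z("wrist",u*.6+200-.2,v*.6+60-.2,z,i) for u,v in L])
fit=lambda P,r:least_squares(lambda q:np.hypot(P[:,0]-q[0],P[:,1]-q[1])-r,[.62,.14])
P=g([(135,207),(221,186),(294,231),(310,307),(95,277)],.163);f=fit(P,.038);print("block",f.x.round(4),f.fun.round(4))
P=g([(100,160),(150,113),(210,98),(270,117),(335,190)],.088);f=fit(P,.0675);print("plate",f.x.round(4),f.fun.round(4))
E
```

```text
block [0.6259 0.1432] [ 0.0001  0.     -0.0001  0.0002  0.    ]
plate [0.6247 0.1396] [-0.0018  0.0006  0.0016 -0.0006 -0.001 ]
```

The large block hangs over the plate, fitted within about 1–4 mm of its centre against 11 mm of slack. I'll lower it.

>>> play_rows --moves '[{"claw": 0, "delta_pos": [0, 0.1, 1], "twist": 0}, {"claw": 0, "delta_pos": [0, 0.1, 2.2], "twist": 0}, {"claw": 0, "delta_pos": [0, 0.1, 3.2], "twist": 0}, {"claw": 0, "delta_pos": [0, 0.1, 3.7], "twist": 0}, {"claw": 0, "delta_pos": [0, 0.1, 3.9], "twist": 0}, {"claw": 0, "delta_pos": [0, 0.1, 3.9], "twist": 0}]'

```text
clock: 18.82
tcp_pos: [0.6266, 0.1431, 0.1091]
orientation: [0.0, 0.976, 0.217, 0.0]
wrist_force: [-0.5, -0.4, -7.7]
finger_gap: 0.0231
```

>>> play_rows --moves '[{"claw": 0, "delta_pos": [0, 0, 0.1], "twist": 0}, {"claw": 0, "delta_pos": [0, 0, 0.1], "twist": 0}]'

```text
clock: 19.08
tcp_pos: [0.6269, 0.1431, 0.1084]
orientation: [0.0, 0.976, 0.217, 0.001]
wrist_force: [0.3, 0.5, -7.4]
finger_gap: 0.0232
```

>>> play_rows --moves '[{"claw": 0, "delta_pos": [0, 0, 0.1], "twist": 0}, {"claw": 0, "delta_pos": [0, 0, 0.1], "twist": 0}]'

```text
clock: 19.32
tcp_pos: [0.627, 0.1431, 0.1084]
orientation: [0.0, 0.976, 0.217, 0.001]
wrist_force: [-1.1, -1.1, 2.0]
finger_gap: 0.0231
```

>>> play_rows --moves '[{"claw": 5.5, "delta_pos": [0, 0, 0], "twist": 0}, {"claw": 5.5, "delta_pos": [0, 0, 0], "twist": 0}, {"claw": 5.5, "delta_pos": [0, 0, 0], "twist": 0}, {"claw": 5.5, "delta_pos": [0, 0, 0], "twist": 0}, {"claw": 5.5, "delta_pos": [0, 0, -1.5], "twist": 0}, {"claw": 5.5, "delta_pos": [0, 0, -4.5], "twist": 0}, {"claw": 5.5, "delta_pos": [0, 0, -8], "twist": 0}, {"claw": 5.5, "delta_pos": [0, 0, -11], "twist": 0}, {"claw": 5.5, "delta_pos": [0, 0, -11], "twist": 0}]'

```text
clock: 20.45
tcp_pos: [0.6284, 0.1432, 0.2212]
orientation: [0.0, 0.976, 0.217, 0.003]
wrist_force: [0.2, 0.4, -0.6]
finger_gap: 0.0552
```

>>> play_rows --moves '[{"claw": 5.5, "delta_pos": [-1, -3, 0], "twist": 0}, {"claw": 5.5, "delta_pos": [-2, -8, 0], "twist": 0}, {"claw": 5.5, "delta_pos": [-3.5, -13, 0], "twist": 0}, {"claw": 5.5, "delta_pos": [-5, -18, 0], "twist": 0}, {"claw": 5.5, "delta_pos": [-6, -23, 0], "twist": 0}, {"claw": 5.5, "delta_pos": [-7, -27, 0], "twist": 0}, {"claw": 5.5, "delta_pos": [-7.3, -28, 0], "twist": 0}, {"claw": 5.5, "delta_pos": [-7.3, -28, 0], "twist": 0}, {"claw": 5.5, "delta_pos": [-7.3, -28, 0], "twist": 0}]'

```text
clock: 21.58
tcp_pos: [0.4564, 0.3386, 0.2168]
orientation: [-0.011, 0.971, 0.239, -0.003]
wrist_force: [-0.4, -1.2, 0.3]
finger_gap: 0.055
```

```bash
python3 snap.py w8; python3 - <<'E'
import cv2,numpy as np
from h import *
w=cv2.imread("pics/w8.png")
cv2.imwrite("pics/c8.png",cv2.resize(w[90:290,200:440],(720,600),interpolation=cv2.INTER_CUBIC))
E
```

```text
21.625 [0.45632489 0.33859967 0.21679793] 0.05506048159246624
```

View pics/c8.png

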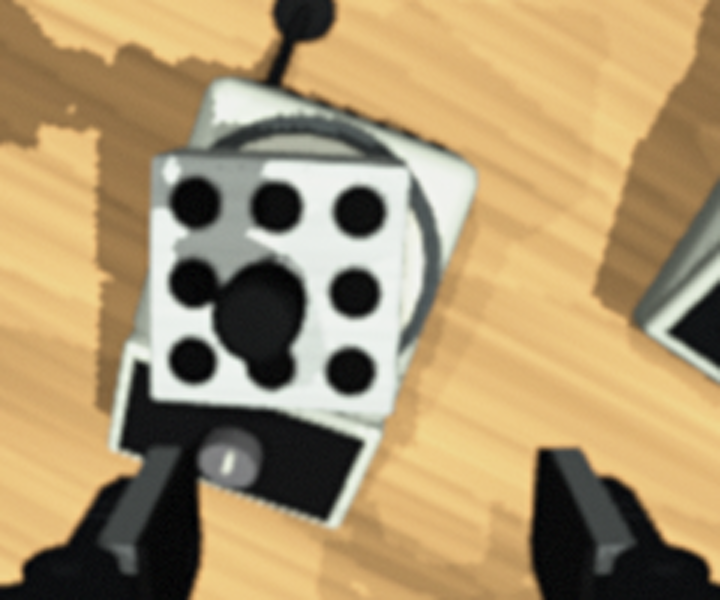

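The square block is seen nearly axis-aligned in this crop, with hole corners at (195,203), (359,211), (351,371) and (192,360). The tool has turned because joint 6 reached its limit, so I'll twist back.

```bash
python3 - <<'E'
from h import *
import pickle
i=pickle.load(open("pics/w8.pkl","rb"));s=get_state();print(s["joint_pos"].round(3))
g=lambda L,z:np.array([at_z("wrist",u/3+200-.33,v/3+90-.33,z,i) for u,v in L])
P=g([(195,203),(277,207),(359,211),(355,293),(351,371),(271,366),(192,360),(193,282)],.11)
print(P.round(4)[:,:2].tolist(),"c",P.mean(0).round(4))
an=lambda d:np.degrees(np.arctan2(d[1],d[0])).round(2)
print("sides",an(P[2]-P[0]),an(P[4]-P[6]),an(P[0]-P[6]),an(P[2]-P[4]),[np.linalg.norm(P[a]-P[b]).round(4) for a,b in ((0,2),(2,4),(4,6),(6,0))])
K=g([(259,306)],.156);print("knob",K.round(4))
q=s["orientation"];from scipy.spatial.transform import Rotation as Ro
R=Ro.from_quat([q[1],q[2],q[3],q[0]]).as_matrix();print("toolx",an(R[:,0]),R.round(3).tolist())
j=pickle.load(open("pics/w1.pkl","rb"))
Q=np.array([at_z("wrist",u,v,.092,j) for u,v in [(310,107),(388,150)]]);print("sqplate",an(Q[1]-Q[0]),np.linalg.norm(Q[1]-Q[0]))
E
```

```text
[0.483 0.293 0.076 1.354 0.024 3.141]
[[0.457, 0.4029], [0.4679, 0.3791], [0.4786, 0.3557], [0.4548, 0.3447], [0.4312, 0.3338], [0.4204, 0.3576], [0.4098, 0.3817], [0.4337, 0.3925]] c [0.4442 0.3685 0.11  ]
sides -65.4 -65.83 24.22 24.78 [np.float64(0.0519), np.float64(0.0522), np.float64(0.0524), np.float64(0.0518)]
knob [[0.4493 0.3692 0.156 ]]
toolx 27.72 [[0.885, 0.465, -0.012], [0.465, -0.885, 0.021], [-0.001, -0.024, -1.0]]
sqplate -93.13 0.10748909546296775
```

>>> play_rows --moves '[{"claw": 5.5, "delta_pos": [0, 0, 0], "twist": -9}, {"claw": 5.5, "delta_pos": [0, 0, 0], "twist": -18}, {"claw": 5.5, "delta_pos": [0, 0, 0], "twist": -27}, {"claw": 5.5, "delta_pos": [0, 0, 0], "twist": -36}, {"claw": 5.5, "delta_pos": [0, 0, 0], "twist": -45}, {"claw": 5.5, "delta_pos": [0, 0, 0], "twist": -54}, {"claw": 5.5, "delta_pos": [0, 0, 0], "twist": -63}, {"claw": 5.5, "delta_pos": [0, 0, 0], "twist": -72}, {"claw": 5.5, "delta_pos": [0, 0, 0], "twist": -81}, {"claw": 5.5, "delta_pos": [0, 0, 0], "twist": -90}, {"claw": 5.5, "delta_pos": [0, 0, 0], "twist": -90}, {"claw": 5.5, "delta_pos": [0, 0, 0], "twist": -90}]'

```text
clock: 23.12
tcp_pos: [0.4557, 0.3392, 0.2169]
orientation: [-0.01, 0.518, 0.855, 0.006]
wrist_force: [-0.8, 0.4, 0.5]
finger_gap: 0.0549
```

```bash
cat > st.py <<'E'
from h import *
from scipy.spatial.transform import Rotation as Ro
s=get_state();q=s["orientation"];R=Ro.from_quat([q[1],q[2],q[3],q[0]]).as_matrix()
print(s["clock"],s["tcp_pos"].round(4),"q",s["joint_pos"].round(3),"yaw",np.degrees(np.arctan2(R[1,0],R[0,0])).round(2),"tz",R[:,2].round(3))
import sys
if len(sys.argv)>3:
    t=np.array([float(a) for a in sys.argv[1:4]]);print("d tool cm",(R.T@(t-s["tcp_pos"])*100).round(2))
E
python3 st.py .4455 .3685 .15
```

```text
23.125 [0.4557 0.3392 0.2169] q [0.484 0.293 0.076 1.355 0.024 1.572] yaw 117.64 tz [-0.012  0.021 -1.   ]
d tool cm [2.91 0.46 6.76]
```

```bash
python3 st.py .4455 .3685 .094
```

```text
23.125 [0.4557 0.3392 0.2169] q [0.484 0.293 0.076 1.355 0.024 1.572] yaw 117.64 tz [-0.012  0.021 -1.   ]
d tool cm [ 2.78  0.46 12.36]
```

>>> play_rows --force 80 --moves '[{"claw": 5.5, "delta_pos": [2, 0.3, 0.5], "twist": 0}, {"claw": 5.5, "delta_pos": [2.8, 0.4, 3], "twist": 0}, {"claw": 5.5, "delta_pos": [2.8, 0.45, 6.5], "twist": 0}, {"claw": 5.5, "delta_pos": [2.8, 0.45, 9.5], "twist": 0}, {"claw": 5.5, "delta_pos": [2.8, 0.45, 11.7], "twist": 0}, {"claw": 5.5, "delta_pos": [2.8, 0.45, 12.35], "twist": 0}, {"claw": 4.5, "delta_pos": [2.8, 0.45, 12.35], "twist": 0}, {"claw": 2.5, "delta_pos": [2.8, 0.45, 12.35], "twist": 0}, {"claw": 0, "delta_pos": [2.8, 0.45, 12.35], "twist": 0}, {"claw": 0, "delta_pos": [2.8, 0.45, 12.35], "twist": 0}, {"claw": 0, "delta_pos": [2.8, 0.45, 12.35], "twist": 0}, {"claw": 0, "delta_pos": [2.8, 0.45, 12.35], "twist": 0}]'

```text
clock: 24.62
tcp_pos: [0.4451, 0.3694, 0.0954]
orientation: [-0.01, 0.516, 0.856, 0.007]
wrist_force: [-2.5, 0.2, 5.6]
finger_gap: 0.0232
```

>>> play_rows --moves '[{"claw": 0, "delta_pos": [0, 0, -0.5], "twist": 0}, {"claw": 0, "delta_pos": [0, 0, -2], "twist": 0}, {"claw": 0, "delta_pos": [0, 0, -5], "twist": 0}, {"claw": 0, "delta_pos": [0, 0, -8], "twist": 0}, {"claw": 0, "delta_pos": [0, 0, -9], "twist": 0}, {"claw": 0, "delta_pos": [0, 0, -9], "twist": 0}]'

```text
clock: 25.38
tcp_pos: [0.4463, 0.3672, 0.1845]
orientation: [-0.01, 0.516, 0.856, 0.006]
wrist_force: [0.2, -0.6, -4.6]
finger_gap: 0.0231
```

```bash
python3 st.py; python3 snap.py w9
```

```text
25.375 [0.4463 0.3672 0.1845] q [0.536 0.317 0.031 1.283 0.024 1.621] yaw 117.83 tz [-0.011  0.022 -1.   ]
25.425 [0.44563302 0.36690881 0.18347531] 0.0235580708696424
```

```bash
python3 - <<'E'
from h import *
im=imaging.read_camera("top")
sub=im[190:300,415:500]
g=cv2.cvtColor(sub,cv2.COLOR_RGB2GRAY);h=cv2.cvtColor(sub,cv2.COLOR_RGB2HSV)
m=((g>150)&(h[:,:,1]<50)).astype(np.uint8)
n,l,st,c=cv2.connectedComponentsWithStats(m)
for k in range(1,n):
    if st[k,4]>200:
        cn=cv2.findContours((l==k).astype(np.uint8),0,1)[0][0];r=cv2.minAreaRect(cn)
        P=np.array([at_z("top",u+415,v+190,.094) for u,v in cv2.boxPoints(r)])
        print(st[k],r,P.mean(0).round(4),[np.linalg.norm(P[a]-P[a-1]).round(4) for a in range(4)],[np.degrees(np.arctan2(*(P[a]-P[a-1])[[1,0]])).round(1) for a in range(2)])
cv2.imwrite("pics/c9.png",np.hstack([cv2.resize(sub[:,:,::-1],(400,518),interpolation=cv2.INTER_CUBIC)]))
E
```

```text
[  25   35   39   39 1412] ((44.39589309692383, 53.81095886230469), (38.08500289916992, 37.78890609741211), 2.12109637260437) [ 0.4651 -0.3763  0.094 ] [np.float64(0.1023), np.float64(0.1022), np.float64(0.1028), np.float64(0.1021)] [np.float64(86.9), np.float64(-4.2)]
```

```bash
python3 st.py .466 -.375 .1850
```

```text
25.475 [0.4453 0.3667 0.1829] q [0.536 0.319 0.029 1.282 0.024 1.621] yaw 117.83 tz [-0.013  0.02  -1.   ]
d tool cm [-66.53 -32.8   -1.72]
```

>>> play_rows --moves '[{"claw": 0, "delta_pos": [-1.5, -0.8, -0.5], "twist": 1}, {"claw": 0, "delta_pos": [-5, -2.5, -1], "twist": 4}, {"claw": 0, "delta_pos": [-10, -5, -1.5], "twist": 7}, {"claw": 0, "delta_pos": [-15, -7.5, -1.7], "twist": 10}, {"claw": 0, "delta_pos": [-20, -10, -1.7], "twist": 13}, {"claw": 0, "delta_pos": [-25, -12.4, -1.7], "twist": 16}, {"claw": 0, "delta_pos": [-30, -14.8, -1.7], "twist": 19}, {"claw": 0, "delta_pos": [-35, -17.3, -1.7], "twist": 22}, {"claw": 0, "delta_pos": [-40, -19.7, -1.7], "twist": 25}, {"claw": 0, "delta_pos": [-45, -22.2, -1.7], "twist": 27.6}, {"claw": 0, "delta_pos": [-48, -23.7, -1.7], "twist": 27.6}, {"claw": 0, "delta_pos": [-49, -24.2, -1.7], "twist": 27.6}]'

```text
clock: 26.98
tcp_pos: [0.4597, -0.1816, 0.1888]
orientation: [-0.012, 0.707, 0.707, 0.003]
wrist_force: [-0.2, 0.0, -4.8]
finger_gap: 0.0237
```

```bash
python3 st.py .466 -.375 .1650; python3 snap.py w10
```

```text
26.975 [ 0.4597 -0.1816  0.1888] q [-0.547  0.177 -0.142  1.273  0.012  1.023] yaw 90.01 tz [-0.013  0.021 -1.   ]
d tool cm [-19.38   0.65   1.96]
27.025 [ 0.45990669 -0.18186996  0.18879994] 0.023318916003271822
```

>>> play_rows --moves '[{"claw": 0, "delta_pos": [-2, 0, 0], "twist": 0}, {"claw": 0, "delta_pos": [-5.5, 0.2, 0], "twist": 0}, {"claw": 0, "delta_pos": [-9.5, 0.3, 0], "twist": 0}, {"claw": 0, "delta_pos": [-13.5, 0.5, 0.5], "twist": 0}, {"claw": 0, "delta_pos": [-17, 0.6, 1], "twist": 0}, {"claw": 0, "delta_pos": [-19, 0.65, 1.5], "twist": 0}, {"claw": 0, "delta_pos": [-19.4, 0.65, 2], "twist": 0}, {"claw": 0, "delta_pos": [-19.4, 0.65, 2], "twist": 0}, {"claw": 0, "delta_pos": [-19.4, 0.65, 2], "twist": 0}]'

```text
clock: 28.15
tcp_pos: [0.468, -0.3716, 0.1656]
orientation: [-0.012, 0.705, 0.709, 0.003]
wrist_force: [0.0, 0.5, -3.8]
finger_gap: 0.0237
```

```bash
python3 st.py .466 -.375 .1174; python3 snap.py w11; python3 - <<'E'
import cv2,numpy as np
from h import *
w=cv2.imread("pics/w11.png")
s=imaging.read_camera("scene")[:,:,::-1]
a=cv2.resize(w[100:280,220:420],(500,450),interpolation=cv2.INTER_CUBIC);b=cv2.resize(s[90:180,195:255],(300,450),interpolation=cv2.INTER_CUBIC)
cv2.imwrite("pics/c11.png",np.hstack([a,b]))
E
```

```text
28.15 [ 0.468  -0.3716  0.1656] q [-0.809  0.387  0.085  1.292  0.006  0.756] yaw 90.31 tz [-0.012  0.021 -1.   ]
d tool cm [-0.44 -0.15  4.82]
28.2 [ 0.46814308 -0.37180268  0.16584709] 0.023433775059867445
```

View pics/c11.png

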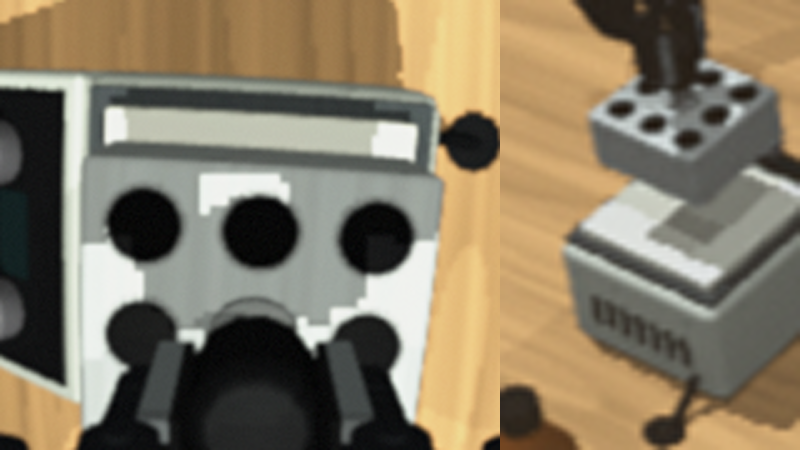

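```bash
python3 - <<'E'
from h import *
import pickle
i=pickle.load(open("pics/w11.pkl","rb"))
g=lambda L,z:np.array([at_z("wrist",u/2.5+220-.3,v/2.5+100-.3,z,i) for u,v in L])
an=lambda d:np.degrees(np.arctan2(d[1],d[0])).round(2)
H=g([(144,225),(260,231),(377,237),(141,334),(368,341)],.180);print("holes",H.round(4)[:,:2].tolist(),an(H[2]-H[0]),an(H[4]-H[3]))
print("centre",((H[3]+H[4])/2).round(4))
E=g([(88,158),(440,180)],.180);print("edge",an(E[1]-E[0]),np.linalg.norm(E[1]-E[0]))
Q=g([(107,108),(417,124)],.094);print("plate back edge",Q.round(4).tolist(),an(Q[1]-Q[0]),np.linalg.norm(Q[1]-Q[0]))
a=(Q[1]-Q[0])/np.linalg.norm(Q[1]-Q[0]);n=np.array([a[1],-a[0],0]);print("plate centre",(Q.mean(0)+n*.052).round(4))
E=g([(90,78),(435,95)],.09);print("housing edge",an(E[1]-E[0]))
E
```

```text
holes [[0.4431, -0.3448], [0.469, -0.346], [0.4952, -0.3471], [0.4416, -0.3707], [0.4943, -0.3719]] -2.53 -1.31
centre [ 0.4679 -0.3713  0.18  ]
edge -3.14 0.07839610096601161
plate back edge [[0.4178, -0.3232, 0.094], [0.5206, -0.3277, 0.094]] -2.53 0.10285948601150442
plate centre [ 0.4669 -0.3774  0.094 ]
housing edge -2.4
```

In the crop, both the block's hole row and the plate's back edge run at −2.5°. The block centre is about 6 mm short of the plate centre, so I'll correct that while lowering.

>>> play_rows --moves '[{"claw": 0, "delta_pos": [-0.4, -0.1, 0.5], "twist": 0}, {"claw": 0, "delta_pos": [-0.7, -0.1, 1.8], "twist": 0}, {"claw": 0, "delta_pos": [-0.7, -0.1, 3.2], "twist": 0}, {"claw": 0, "delta_pos": [-0.7, -0.1, 4.2], "twist": 0}, {"claw": 0, "delta_pos": [-0.7, -0.1, 4.6], "twist": 0}, {"claw": 0, "delta_pos": [-0.7, -0.1, 4.6], "twist": 0}]'

```text
clock: 29.0
tcp_pos: [0.4664, -0.3789, 0.1191]
orientation: [-0.012, 0.706, 0.709, 0.003]
wrist_force: [-1.1, 0.2, -3.9]
finger_gap: 0.0235
```

>>> play_rows --moves '[{"claw": 0, "delta_pos": [0, 0, 0.1], "twist": 0}, {"claw": 0, "delta_pos": [0, 0, 0.1], "twist": 0}]'

```text
clock: 29.25
tcp_pos: [0.4666, -0.3791, 0.1184]
orientation: [-0.011, 0.706, 0.709, 0.003]
wrist_force: [0.2, 0.1, -4.5]
finger_gap: 0.0234
```

>>> play_rows --moves '[{"claw": 0, "delta_pos": [0, 0, 0.1], "twist": 0}, {"claw": 0, "delta_pos": [0, 0, 0.1], "twist": 0}]'

```text
clock: 29.5
tcp_pos: [0.4666, -0.3794, 0.118]
orientation: [-0.011, 0.706, 0.709, 0.003]
wrist_force: [-1.5, 0.2, 0.5]
finger_gap: 0.0234
```

>>> play_rows --moves '[{"claw": 0, "delta_pos": [0, 0, 0.1], "twist": 0}, {"claw": 0, "delta_pos": [0, 0, 0.1], "twist": 0}]'

```text
clock: 29.75
tcp_pos: [0.4665, -0.3795, 0.1179]
orientation: [-0.011, 0.706, 0.708, 0.003]
wrist_force: [-3.3, 1.1, 6.4]
finger_gap: 0.0232
```

>>> play_rows --moves '[{"claw": 2.8, "delta_pos": [0, 0, 0], "twist": 0}, {"claw": 4, "delta_pos": [0, 0, 0], "twist": 0}, {"claw": 5.5, "delta_pos": [0, 0, 0], "twist": 0}, {"claw": 5.5, "delta_pos": [0, 0, 0], "twist": 0}, {"claw": 5.5, "delta_pos": [0, 0, -1.5], "twist": 0}, {"claw": 5.5, "delta_pos": [0, 0, -4], "twist": 0}, {"claw": 5.5, "delta_pos": [0, 0, -7], "twist": 0}, {"claw": 5.5, "delta_pos": [0, 0, -8], "twist": 0}, {"claw": 5.5, "delta_pos": [0, 0, -8], "twist": 0}]'

```text
clock: 30.88
tcp_pos: [0.4677, -0.381, 0.1971]
orientation: [-0.011, 0.706, 0.709, 0.003]
wrist_force: [-1.3, 0.1, -0.2]
finger_gap: 0.0551
```

```bash
python3 st.py .6358 -.1146 .14; python3 snap.py w12
```

```text
30.875 [ 0.4677 -0.381   0.1971] q [-0.82   0.388  0.163  1.367  0.006  0.747] yaw 90.23 tz [-0.01  0.02 -1.  ]
d tool cm [26.45 16.98  6.05]
30.925 [ 0.46727758 -0.38057117  0.19594437] 0.05517422788625811
```

>>> play_rows --force 80 --moves '[{"claw": 5.5, "delta_pos": [3, 2, 0], "twist": 0}, {"claw": 5.5, "delta_pos": [7, 4.5, 0], "twist": 0}, {"claw": 5.5, "delta_pos": [11.5, 7.4, 0], "twist": 0}, {"claw": 5.5, "delta_pos": [16, 10.3, 0], "twist": 0}, {"claw": 5.5, "delta_pos": [20.5, 13, 0], "twist": 0}, {"claw": 5.5, "delta_pos": [24.5, 15.7, 0], "twist": 0}, {"claw": 5.5, "delta_pos": [26.4, 17, 0], "twist": 0}, {"claw": 5.5, "delta_pos": [26.4, 17, 3], "twist": 0}, {"claw": 5.5, "delta_pos": [26.4, 17, 6], "twist": 0}, {"claw": 5.5, "delta_pos": [26.4, 17, 6], "twist": 0}]'

```text
clock: 32.17
tcp_pos: [0.6327, -0.1143, 0.1362]
orientation: [-0.015, 0.706, 0.708, 0.002]
wrist_force: [-0.5, -0.0, 0.4]
finger_gap: 0.0547
```

```bash
python3 st.py .6358 -.1146 .05; python3 - <<'E'
from h import *
im=imaging.read_camera("top");cv2.imwrite("pics/t13.png",im[:,:,::-1])
def seg(x0,x1,y0,y1,z,thr=150):
    sub=im[y0:y1,x0:x1];g=cv2.cvtColor(sub,cv2.COLOR_RGB2GRAY);h=cv2.cvtColor(sub,cv2.COLOR_RGB2HSV)
    m=((g>thr)&(h[:,:,1]<50)).astype(np.uint8);n,l,st,c=cv2.connectedComponentsWithStats(m)
    for k in range(1,n):
        if st[k,4]>100:
            cn=cv2.findContours((l==k).astype(np.uint8),0,1)[0][0];(u,v),r=cv2.minEnclosingCircle(cn)
            print(st[k],"circ",at_z("top",u+x0,v+y0,z).round(4),r, "bbox c",at_z("top",st[k,0]+st[k,2]/2-.5+x0,st[k,1]+st[k,3]/2-.5+y0,z).round(4))
print("smallplate");seg(160,225,220,280,.072)
E
```

```text
32.175 [ 0.6327 -0.1143  0.1362] q [-0.312  0.488  0.167  1.275  0.016  1.255] yaw 90.19 tz [-0.019  0.023 -1.   ]
d tool cm [-0.22  0.47  8.61]
smallplate
[ 14  20  32  32 794] circ [0.4456 0.366  0.072 ] 15.953156471252441 bbox c [0.4456 0.366  0.072 ]
```

>>> play_rows --force 80 --moves '[{"claw": 5.5, "delta_pos": [-0.2, 0.45, 1.5], "twist": 0}, {"claw": 5.5, "delta_pos": [-0.2, 0.45, 4.5], "twist": 0}, {"claw": 5.5, "delta_pos": [-0.2, 0.45, 7], "twist": 0}, {"claw": 5.5, "delta_pos": [-0.2, 0.45, 8.4], "twist": 0}, {"claw": 5.5, "delta_pos": [-0.2, 0.45, 8.6], "twist": 0}, {"claw": 4, "delta_pos": [-0.2, 0.45, 8.6], "twist": 0}, {"claw": 2, "delta_pos": [-0.2, 0.45, 8.6], "twist": 0}, {"claw": 0, "delta_pos": [-0.2, 0.45, 8.6], "twist": 0}, {"claw": 0, "delta_pos": [-0.2, 0.45, 8.6], "twist": 0}, {"claw": 0, "delta_pos": [-0.2, 0.45, 8.6], "twist": 0}, {"claw": 0, "delta_pos": [-0.2, 0.45, 8.6], "twist": 0}]'

```text
clock: 33.6
tcp_pos: [0.6391, -0.1151, 0.055]
orientation: [-0.011, 0.706, 0.709, 0.003]
wrist_force: [-4.0, 0.2, 6.3]
finger_gap: 0.0233
```

>>> play_rows --moves '[{"claw": 0, "delta_pos": [0, 0, -0.5], "twist": 0}, {"claw": 0, "delta_pos": [0, 0, -2], "twist": 0}, {"claw": 0, "delta_pos": [0, 0, -5], "twist": 0}, {"claw": 0, "delta_pos": [0, 0, -9], "twist": 0}, {"claw": 0, "delta_pos": [0, 0, -13], "twist": 0}, {"claw": 0, "delta_pos": [0, 0, -17], "twist": 0}, {"claw": 0, "delta_pos": [0, 0, -18], "twist": 0}, {"claw": 0, "delta_pos": [0, 0, -18], "twist": 0}]'

```text
clock: 34.6
tcp_pos: [0.6414, -0.1186, 0.2336]
orientation: [-0.011, 0.706, 0.709, 0.004]
wrist_force: [-0.7, 0.2, -4.9]
finger_gap: 0.0232
```

```bash
python3 st.py .448 .368 .23;
```

```text
34.6 [ 0.6414 -0.1186  0.2336] q [-0.314  0.486  0.401  1.503  0.016  1.252] yaw 90.24 tz [-0.011  0.021 -1.   ]
d tool cm [ 48.73 -19.13   1.59]
```

>>> play_rows --moves '[{"claw": 0, "delta_pos": [1.5, -0.5, 0], "twist": 0}, {"claw": 0, "delta_pos": [5, -2, 0], "twist": 0}, {"claw": 0, "delta_pos": [10, -4, 0], "twist": 0}, {"claw": 0, "delta_pos": [15, -5.9, 0], "twist": 0}, {"claw": 0, "delta_pos": [20, -7.9, 0], "twist": 0}, {"claw": 0, "delta_pos": [25, -9.8, 0], "twist": 0}, {"claw": 0, "delta_pos": [30, -11.8, 0], "twist": 0}, {"claw": 0, "delta_pos": [35, -13.7, 0], "twist": 0}, {"claw": 0, "delta_pos": [40, -15.7, 0], "twist": 0}, {"claw": 0, "delta_pos": [44.5, -17.5, 0], "twist": 0}, {"claw": 0, "delta_pos": [47.5, -18.7, 0.5], "twist": 0}, {"claw": 0, "delta_pos": [48.7, -19.1, 1], "twist": 0}]'

```text
clock: 36.1
tcp_pos: [0.4452, 0.3692, 0.2343]
orientation: [-0.012, 0.704, 0.71, 0.002]
wrist_force: [-0.8, -1.2, -3.3]
finger_gap: 0.0232
```

>>> play_rows --moves '[{"claw": 0, "delta_pos": [0, 0, 2], "twist": 0}, {"claw": 0, "delta_pos": [0, 0, 4.5], "twist": 0}, {"claw": 0, "delta_pos": [0, 0, 6.5], "twist": 0}, {"claw": 0, "delta_pos": [0, 0, 7], "twist": 0}, {"claw": 0, "delta_pos": [0, 0, 7], "twist": 0}]'

```text
clock: 36.72
tcp_pos: [0.4467, 0.3686, 0.1657]
orientation: [-0.012, 0.706, 0.708, 0.003]
wrist_force: [-0.8, 0.2, -4.3]
finger_gap: 0.0231
```

```bash
python3 st.py .448 .368 .107; python3 snap.py w14; python3 - <<'E'
import cv2,numpy as np
from h import *
w=cv2.imread("pics/w14.png")
s=imaging.read_camera("scene")[:,:,::-1];t=cv2.imread("pics/t13.png")
a=cv2.resize(w[100:280,220:420],(500,450),interpolation=cv2.INTER_CUBIC)
b=cv2.resize(s[175:275,420:500],(300,375),interpolation=cv2.INTER_CUBIC)
c=cv2.resize(t[155:295,230:330],(100,140))
d=cv2.resize(t[205:295,425:490],(271,375),interpolation=cv2.INTER_CUBIC)
e=cv2.resize(t[150:210,235:305],(271,232),interpolation=cv2.INTER_CUBIC)
W=np.zeros((600,800,3),np.uint8);W[:450,:500]=a;W[:375,500:]=b;W[450:600,0:250]=cv2.resize(e,(250,150));W[380:600,510:670]=cv2.resize(d,(160,220))
cv2.imwrite("pics/c14.png",W)
E
```

```text
36.725 [0.4467 0.3686 0.1657] q [0.537 0.328 0.    1.243 0.024 2.104] yaw 90.21 tz [-0.013  0.02  -1.   ]
d tool cm [-0.18  0.2   5.87]
36.775 [0.44727919 0.36898176 0.16644906] 0.023011472645745455
```

View pics/c14.png

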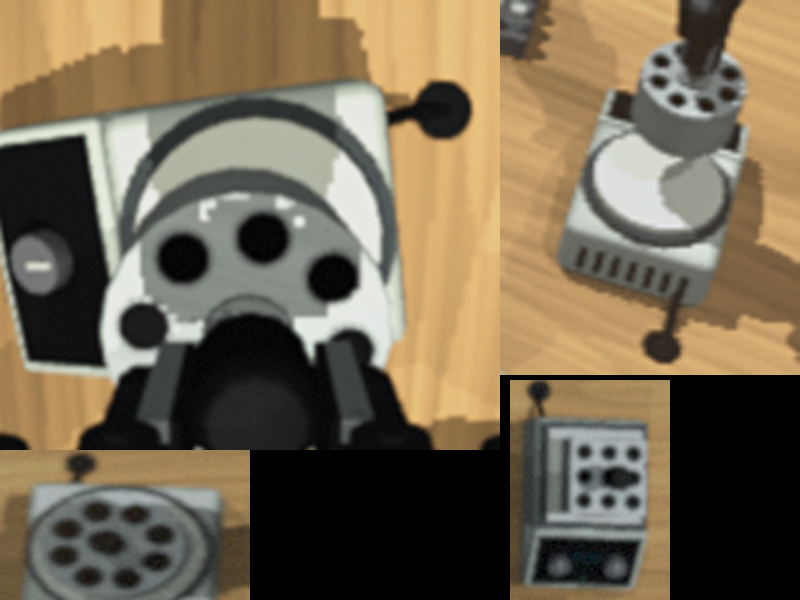

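```bash
python3 - <<'E'
from h import *
import pickle
from scipy.optimize import least_squares
i=pickle.load(open("pics/w14.pkl","rb"))
g=lambda L,z,i=i:np.array([at_z("wrist",u/2.5+220-.3,v/2.5+100-.3,z,i) for u,v in L])
def fit(P,r):
    f=least_squares(lambda q:np.hypot(P[:,0]-q[0],P[:,1]-q[1])-r,[.45,.36]);return f.x.round(4),f.fun.round(4)
print("block",fit(g([(183,257),(263,238),(333,277),(144,325),(352,350)],.176),.0247))
im=cv2.imread("pics/w14.png",0);a=cv2.resize(im[100:280,220:420],(500,450),interpolation=cv2.INTER_CUBIC).astype(int)
# radial search for the white->dark ring edge around the predicted plate
P=[]
for th in np.radians(np.arange(25,156,10)):
    pr=[]
    for r in np.arange(.035,.056,.0005):
        u,v=proj("wrist",[.447+r*np.cos(th),.367+r*np.sin(th),.072],i);pr.append(cv2.getRectSubPix(im,(1,1),(float(u),float(v)))[0,0])
    pr=np.array(pr,int);k=pr[4:].argmin()+4
    if pr[k]<90:
        r=.035+.0005*k;P.append([.447+r*np.cos(th),.367+r*np.sin(th)])
P=np.array(P);f=least_squares(lambda q:np.hypot(P[:,0]-q[0],P[:,1]-q[1])-q[2],[.447,.367,.048],loss="soft_l1",f_scale=.001);print("ring",f.x.round(4),(np.hypot(P[:,0]-f.x[0],P[:,1]-f.x[1])-f.x[2]).round(4))
print("hand ring",fit(g([(160,165),(200,132),(262,116),(320,130),(362,170),(381,215)],.072),.046))
# square block check from top
t=cv2.imread("pics/t13.png",0)[205:295,425:490];
x=[(585,452),(609,452),(633,453),(633,476),(632,501),(608,501),(584,501),(585,477)]
Q=np.array([at_z("top",(u-510)*65/160+425-.3,(v-380)*90/220+205-.3,.132) for u,v in x]);print("square block",Q.mean(0).round(4))
E
```

```text
block (array([0.4451, 0.3674]), array([ 0.0001, -0.0001,  0.0001,  0.0002,  0.0002]))
ring [0.4469 0.3692 0.0455] [ 0.0007 -0.0001 -0.0004 -0.0007  0.0021 -0.0001 -0.0007 -0.0002 -0.0002
 -0.      0.0006  0.0029  0.0002 -0.0095]
hand ring (array([0.4471, 0.3666]), array([-0.0001, -0.0003,  0.0001,  0.0005, -0.0002, -0.0003]))
square block [ 0.4649 -0.3791  0.132 ]
```

>>> play_rows --moves '[{"claw": 0, "delta_pos": [0, 0.2, 1], "twist": 0}, {"claw": 0, "delta_pos": [0, 0.25, 2.5], "twist": 0}, {"claw": 0, "delta_pos": [0, 0.25, 4], "twist": 0}, {"claw": 0, "delta_pos": [0, 0.25, 5], "twist": 0}, {"claw": 0, "delta_pos": [0, 0.25, 5.5], "twist": 0}, {"claw": 0, "delta_pos": [0, 0.25, 5.5], "twist": 0}]'

```text
clock: 37.58
tcp_pos: [0.4488, 0.3702, 0.1107]
orientation: [-0.012, 0.706, 0.709, 0.003]
wrist_force: [0.7, 0.9, -4.2]
finger_gap: 0.0236
```

>>> play_rows --moves '[{"claw": 0, "delta_pos": [0, 0, 0.15], "twist": 0}, {"claw": 0, "delta_pos": [0, 0, 0.2], "twist": 0}, {"claw": 0, "delta_pos": [0, 0, 0.2], "twist": 0}]'

```text
clock: 37.95
tcp_pos: [0.4492, 0.3704, 0.1094]
orientation: [-0.012, 0.706, 0.709, 0.004]
wrist_force: [-0.5, -0.1, -4.4]
finger_gap: 0.0236
```

>>> play_rows --moves '[{"claw": 0, "delta_pos": [0, 0, 0.1], "twist": 0}, {"claw": 0, "delta_pos": [0, 0, 0.1], "twist": 0}]'

```text
clock: 38.2
tcp_pos: [0.449, 0.3703, 0.1081]
orientation: [-0.012, 0.706, 0.709, 0.003]
wrist_force: [0.5, 0.3, -4.1]
finger_gap: 0.0234
```

>>> play_rows --moves '[{"claw": 0, "delta_pos": [0, 0, 0.1], "twist": 0}, {"claw": 0, "delta_pos": [0, 0, 0.1], "twist": 0}]'

```text
clock: 38.45
tcp_pos: [0.4491, 0.3704, 0.1073]
orientation: [-0.012, 0.706, 0.709, 0.003]
wrist_force: [-0.8, 0.3, -3.1]
finger_gap: 0.0233
```

>>> play_rows --moves '[{"claw": 0, "delta_pos": [0, 0, 0.1], "twist": 0}, {"claw": 0, "delta_pos": [0, 0, 0.1], "twist": 0}]'

```text
clock: 38.7
tcp_pos: [0.4491, 0.3707, 0.1071]
orientation: [-0.012, 0.706, 0.709, 0.004]
wrist_force: [-1.8, -0.4, 3.7]
finger_gap: 0.0234
```

>>> play_rows --moves '[{"claw": 2.8, "delta_pos": [0, 0, 0], "twist": 0}, {"claw": 4, "delta_pos": [0, 0, 0], "twist": 0}, {"claw": 5.5, "delta_pos": [0, 0, 0], "twist": 0}, {"claw": 5.5, "delta_pos": [0, 0, 0], "twist": 0}, {"claw": 5.5, "delta_pos": [0, 0, -1.5], "twist": 0}, {"claw": 5.5, "delta_pos": [0, 0, -4], "twist": 0}, {"claw": 5.5, "delta_pos": [0, 0, -8], "twist": 0}, {"claw": 5.5, "delta_pos": [0, 0, -12], "twist": 0}, {"claw": 5.5, "delta_pos": [-4, 0, -14], "twist": 0}, {"claw": 5.5, "delta_pos": [-9, 0, -14], "twist": 0}, {"claw": 5.5, "delta_pos": [-14, 0, -14], "twist": 0}, {"claw": 5.5, "delta_pos": [-18, 0, -14], "twist": 0}]'

```text
clock: 40.2
tcp_pos: [0.4515, 0.1859, 0.2437]
orientation: [-0.011, 0.706, 0.708, 0.004]
wrist_force: [0.9, 0.1, 0.8]
finger_gap: 0.0544
```

>>> play_rows --moves '[{"claw": 5.5, "delta_pos": [-3, 0, 0], "twist": 0}, {"claw": 5.5, "delta_pos": [-7, 0, 0], "twist": 0}, {"claw": 5.5, "delta_pos": [-12, 0, 0], "twist": 0}, {"claw": 5.5, "delta_pos": [-17, 0, 0], "twist": 0}, {"claw": 5.5, "delta_pos": [-20, 0, 0], "twist": 0}, {"claw": 5.5, "delta_pos": [-20, 0, 0], "twist": 0}]'

```text
clock: 40.95
tcp_pos: [0.4525, -0.0142, 0.2391]
orientation: [-0.011, 0.707, 0.707, 0.004]
wrist_force: [-0.1, 0.3, -0.0]
finger_gap: 0.0551
```

```bash
python3 st.py; python3 - <<'E'
import cv2,numpy as np
from h import *
s=imaging.read_camera("scene")[:,:,::-1];t=imaging.read_camera("top")[:,:,::-1]
cv2.imwrite("pics/t15.png",t);cv2.imwrite("pics/s15.png",s)
W=np.zeros((600,800,3),np.uint8)
W[:312,:800]=cv2.resize(t[145:295,160:500],(800,353),interpolation=cv2.INTER_CUBIC)[:312]
W[315:600,:600]=cv2.resize(s[95:290,190:500],(600,377),interpolation=cv2.INTER_CUBIC)[:285]
cv2.imwrite("pics/c15.png",W)
E
```

```text
40.95 [ 0.4525 -0.0142  0.2391] q [-0.223  0.076 -0.137  1.372  0.018  1.348] yaw 90.01 tz [-0.01   0.021 -1.   ]
```

The picture limit is reached, so I'll check the final placement numerically.

```bash
python3 - <<'E'
from h import *
for c,f in (("top","t15"),("scene","s15")):
    im=cv2.imread(f"pics/{f}.png")
    g0=cv2.cvtColor(im,cv2.COLOR_BGR2GRAY);K=4
    for n,x,y,z,R,h in [("L",.6253,.1432,.123,.056,.038),("Q",.466,-.377,.132,.041,.0),("S",.447,.368,.117,.035,.0247)]:
        def score(q):
            # aluminium (bright) inside the top-face outline vs outside: mean gradient across edge; dark at holes
            if n=="Q":
                a=np.radians(-2.5+q[2]);H=[(i*.026,j*.026) for i in(-1,0,1) for j in(-1,0,1) if i or j]
                H=[(np.cos(a)*i-np.sin(a)*j,np.sin(a)*i+np.cos(a)*j) for i,j in H]
            else:
                H=[(h*np.cos(t+q[2]),h*np.sin(t+q[2])) for t in np.arange(8)*np.pi/4]
            s=0
            for dx,dy in H:
                u,v=proj(c,[q[0]+dx,q[1]+dy,z],info[c]);s+=B[min(max(int(round(v*K)),0),B.shape[0]-1),min(max(int(round(u*K)),0),B.shape[1]-1)]
            return s/8
        info={c:imaging.camera_info(c)}
        B=cv2.GaussianBlur(cv2.resize(g0,None,fx=K,fy=K,interpolation=cv2.INTER_CUBIC),(0,0),3).astype(float)
        A=np.arange(-4,4.1,2) if n=="Q" else np.arange(0,np.pi/4,.1)
        best=min((score((x+dx,y+dy,a)),dx,dy,a) for dx in np.arange(-.012,.0121,.002) for dy in np.arange(-.012,.0121,.002) for a in A)
        print(c,n,"hole darkness",round(best[0]),"offset from plate centre mm",np.round(np.array(best[1:3])*1000),"rot",round(best[3],2))
    print(c,[(q,np.round(d["extent"]).tolist(),round(d["conf"],2)) for q in ("amber_bottle_mid","beaker_mid") for d in spotter.spot_in(c,q)[:1]])
a=cv2.imread("pics/top0.png").astype(int);b=cv2.imread("pics/t15.png").astype(int)
for n,(x0,x1,y0,y1) in dict(beaker=(183,225,146,186),bottle=(420,455,150,186)).items(): print(n,"mean change",abs(a-b)[y0:y1,x0:x1].mean().round(2))
# plate/white rim visible around blocks, top view
E
```

```text
top L hole darkness 31 offset from plate centre mm [0. 0.] rot 0.3
top Q hole darkness 32 offset from plate centre mm [-2. -2.] rot 0.0
top S hole darkness 61 offset from plate centre mm [-4.  0.] rot 0.6
top [('amber_bottle_mid', [423.0, 155.0, 450.0, 181.0], 0.58), ('beaker_mid', [186.0, 150.0, 222.0, 181.0], 0.56)]
scene L hole darkness 37 offset from plate centre mm [2. 6.] rot 0.3
scene Q hole darkness 48 offset from plate centre mm [ 0. -2.] rot 0.0
scene S hole darkness 45 offset from plate centre mm [-2.  4.] rot 0.6
scene [('amber_bottle_mid', [190.0, 168.0, 214.0, 207.0], 0.6), ('beaker_mid', [394.0, 273.0, 428.0, 314.0], 0.9)]
beaker mean change 2.45
bottle mean change 3.69
```

```bash
python3 -c "
from h import *
print(env.hand_in())"
```

```text
the job is handed in; nothing more can be done
None
```

Each block is now on the hotplate that matches its shape and size, and the job is handed in at about 41 s of robot time. I parked the small block on the cooling rack first, then moved the large, square and small blocks in that order. None was set on the bench. I lowered each one in steps of about 1 mm until the wrist force showed contact, then released it.

**Final placement:** the top and scene images, checked by code, put every block within about 2–6 mm of its plate centre, against about 11 mm of slack. The two cameras differ by up to 6 mm on the large block. The square block shows no measurable rotation against its plate, in 2° steps. The bottle and beaker are detected where they started. The gripper is open and clear of everything.

**What did not go as planned:**
- **First grasp:** it closed just above the knob, because the fingertips are about 30 mm higher than the reported tool point. I corrected this by going lower and used relative heights from then on.
- **Tool tilt:** joint 6 reached its limit at the square block and left the tool tilted by about 1.4°. The square block may have touched down up to about 0.7° off level before release.
- **Last picture:** it was past the viewing limit, so I checked the final state by numbers only.

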